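Fish the sensor plug out of its storage well and dock it

ROBOT

A 7-joint arm with a two-finger parallel gripper is mounted at the origin on the work surface. World frame = base frame: x ahead of the robot, y to its left, z up, the work surface at z = 0. Lengths are in m, angles in rad, forces in N, time in s.
With the tool pointing down it reaches from about 0.425 to 0.925 m from the base axis. Payload 6.8 kg.
Tool frame: the origin (TCP) lies between the finger pads; the fingertips stand r.tip_reach ahead of it and the grasp point (between the pads) lies 11 mm behind it (r.tip_reach is the distance from the TCP to the fingertips, in m); z points along the fingers, y is the direction in which the jaws open and shut (so a half turn about z gives the same grasp; the last joint's range is limited). The gripper opens to 85 mm and grips with 20 to 120 N. Pads are 22 mm wide; open, the fingers measure 114 mm over their backs; the gripper's body (76 mm by 85 mm) begins 54 mm behind the grasp point. The pads swing forward as they close: fully open they stand 13 mm farther back than shut.
Start: joints at [-1.264, 0.477, 0.022, 1.555, -0.011, 1.109, -0.083], TCP at [0.272, 0.618, 0.239] pointing down, gripper open.
Joint ranges: [-2.96, 2.96], [-0.34, 2.1], [-1.41, 1.46], [0.24, 2.44], [-1.37, 4.51], [0.17, 1.92], [-2.96, 2.96]. Speed limits (rad/s): [2.39, 2.39, 3.14, 3.14, 3.14, 3.14, 3.14].

INTERFACE

Orientations are given as a rotation vector (axis times angle).
In Python, from bench import r, eyes, spotter gives the robot as it stands.
- The arm moves only by the tool carry_out, never from a script. Its argument "series" is text: rows parted by semicolons, each of 5 numbers parted by spaces: the shift along the tool's x, y, z in cm, then the turn about the tool's z in rad, then the opening, from 0 (shut) to 1 (fully open). In form: x y z yaw gripper; .... A call has 1 to 8 rows; each row shifts and turns the commanded pose from where the row before left it, along the tool's axes as they then stand; what a row does not reach is not made up. A row lasts 1/8 s, in which the tool goes at most 62.5 mm and 10.7 degrees, less where a joint would pass 70% of its speed; a pose out of reach is approached as far as the arm can. A call with a gripper value outside its range is refused whole. The fingers move at their own pace and stop on an object; "grip_force" is the grip in N (left out, the last holds). Time passes only in rows, so rows that do not move let the fingers close. It gives the time, the measured TCP pose, the force and the opening at its end, in the units of the state.
- r.get_obs(): the state, without advancing time (a new reading comes with each control period).
- eyes.grab_frame(name): name is "side" or "top"; returns a dict with "color" (400x640x3 uint8, blue, green, red), "intrinsics" (3x3 intrinsics, pixels), "D" ([k1, k2, p1, p2, k3] as OpenCV has them; the pictures are not rectified), "R" (3x3) and "t" (3): a world point X has camera coordinates R X + t. Camera axes: x right, y down, z forward; pixel columns grow to the right and rows downward; lengths in m; the calibration is good to about 2 mm. A picture is of the moment at which its call begins. There is no depth.
- r.hand_in(): hands the job in, once; it reports no verdict.
Trained networks look in a picture, given as the dict that the camera call returned (one of the last four; its "shot" number tells which), for a name from the list of things; names that differ only in an ending like _2 or _b are one class to them, and where a whole thing is asked for, a point or a joint stands for the part that bears it (a point fixed in the world has none). Each returns a list of dicts, best first, with "confidence" (0 to 1); they miss things now and then, are a little off and sometimes report something else, mostly with a low value. They report only what shows in the picture. A call takes as long as a camera call. They do not tell look-alikes from the thing itself.
- spotter.search_frame(picture, query): "uv" ([column, row] in pixels, amid what is visible of it).
- spotter.trace(picture, query): "pixels" (400x640 bool, what is visible of it) and "uv" ([column, row] in pixels, amid what is visible of it).
- spotter.mark_of(picture, query): "uv" ([column, row] in pixels: a listed point, or the origin of a listed thing).
The state is a dict: "clock": time; "joints": joint angles; "qvel": joint speeds; "tau": joint torques, N m; "tcp_pos": TCP position; "orientation": TCP orientation; "contact_force": force on the tool from outside, world axes, zero at the start; "moment": the same for the moment, N m; "grip_width": finger opening in m.
Only numpy, scipy, OpenCV 4.12 (cv2) and the standard library are available. Lean on these libraries where they do the work, as an engineer would, in place of code of your own. Each camera call takes 0.05 s, during which the arm holds its last target.

TASK

Take the hook rod from its stand and use it to lift the orange sensor plug, by its bar, out of the narrow blue storage well; the gripper itself must never touch the plug. Hanging from the rod, carry it to the reader dock and lower it gently into the square socket until it is fully home, then unhook the rod and hang it back in its stand. Leave the other things on the table where they stand.

Things in the scene. Friction and masses are not known exactly. Their poses are not given: they have to be found in the camera images.
- rod_handle (a point): Hook rod, loose, 0.18 kg, hanging upright in the stand. Point: middle of its black square handle (18 x 18 mm, 54 mm tall, sides along x and y). z is up the rod. Below the handle a yellow drip plate: 68 (x) x 60 (y) x 5 mm, centred 10.5 mm to +x of the stem, its top 26 and underside 31 mm below this point. The 10 x 10 mm stem runs straight down to the foot, 141 mm below.
- rod_seat (a point): Where a hooked bar's centre settles in the 45-degree V of the rod's flat J hook: 13 mm to +x of the stem axis, 129.3 mm below the handle's middle. The hook opens upward, is 24 mm wide (y) and reaches x = -5 to +26 mm from the stem axis. Its end lip (x = 21 to 26) rises 6.3 mm above this point; the foot's underside is 11.7 mm below it. Axes as the rod's.
- plug_bar (a point): Orange sensor plug, loose, about 0.25 kg. Point: middle of its round steel carrying bar, 8 mm thick, 80 mm long along y, red ring near each end. Uprights at y = +-22 mm (39 mm clear between) carry it 32 mm clear above the orange block. At the start the bar's ends lie in shallow V brackets in the well (lift 10 mm to free them); the plug swings freely about its bar.
- plug_foot (a point): Centre of the underside of the plug's block (50 x 50 mm, 30 mm tall), 66 mm below the middle of the bar. x and y along the block's sides (bar along y), z up.
- well: Storage well, fixed: narrow open-topped box 147 mm tall, blue, its +x wall clear. Origin on the table under the bar's middle, z up. Inside x = -50 to +34, y = -46 to +46 mm, walls 5 mm: the roomy side of the bar, where the hook can go down, is -x. The bar rests along y 78 mm above the table, 69 mm below the rim, on brackets reaching from the side walls in to y = +-29 mm. Yaw within 0.35 rad.
- dock_floor (a point): Reader dock, fixed: white block 100 x 100 mm, 28 mm tall, with a grey 34 mm tall display part beyond its -x side (x = -52 to -84 mm). Point: centre of the floor of its square socket, 10 mm above the table. Socket 54 x 54 mm, 18 mm deep, 5 mm bevel round the mouth, sides along x and y. The plug fits in any of four quarter turns. Yaw within 0.35 rad.
- stand: Rod stand, fixed, grey: plate 91 x 84 mm, top 118 mm above the table, on side walls at y = +-39 mm. Origin on the table under the rod's stem, z up. A window (x = -13 to +34, y = -20 to +20 mm) passes the rod's foot straight up or down, rod x along stand x; the drip plate then rests on the plate, the handle's middle 149 mm above the table. Yaw within 0.35 rad.
- beaker_mid (a point): Bystander: white plastic beaker, 72 mm across, 90 mm tall; point half-way up.
- dish_mid (a point): Bystander: grey sample dish, 96 mm across, 30 mm tall; point half-way up.
- rack_mid (a point): Bystander: purple tube rack 60 x 110 x 45 mm with three green-capped tubes to 80 mm; point half-way up the rack's block.
- jar_mid (a point): Bystander: clear jar with green lid, 56 mm across, 75 mm tall; point half-way up.
Mind the look-alikes: they are no part of the job. Leave any turquoise look-alike of the part that bears dock_floor alone. What is shaped like the part that bears rod_handle but red is not meant.

How it is judged:
On the way, in this order (a step that is already met when the one before it is completed fails the run):
1. the plug hangs on the hook rod, clear above the well's rim (height (world z) of plug_foot above 0.148 m and contact force between rod and plug above 0.8 N), for 0.2 s.
2. the plug is fully home in the dock's socket (horizontal distance between plug_foot and dock_floor below 0.005 m and z of plug_foot in the frame of dock_floor below 0.003 m and angle between plug_foot's own z axis and vertical below 0.07 rad), for 0.2 s.
At the end, for the whole second after the job is handed in: The plug is fully home in the socket (underside within 3 mm of its floor, 5 mm of its centre, 0.07 rad of upright); the rod hangs upright in its stand (handle within 20 mm of above the stand's origin, 144-154 mm above the table, 0.07 rad), not touching the plug; both at rest (all of step 2 and horizontal distance between rod_handle and stand below 0.02 m and z of rod_handle in the frame of stand between 0.144 and 0.154 m and angle between rod_handle's own z axis and vertical below 0.07 rad and contact force between rod and plug below 0.1 N and linear speed of each of plug, rod below 0.02 m/s).
It fails at once if the gripper or arm touches the plug (contact force between any of the fingers, the arm and plug above 0.5 N).
It fails at once if the plug is dropped or rammed into the dock (more than 30 N between them) (contact force between plug and dock above 30 N).
It fails at once if a bystander is shifted by more than 25 mm (distance of any of beaker_mid, dish_mid, rack_mid, jar_mid from where it was at the start of the episode above 0.025 m).
It also fails if it takes over 72 s, if anything falls off the work surface, if the arm or the gripper's body presses on something with over 40 N, if the wrist force passes 120 N, or if a joint passes its speed limit or range.

## Working session

There is one attempt and no reset: what is moved stays moved. The work goes in short steps, Python scripts to look and compute and a tool call to move; the robot and the scene stay as the last step left them, time stands still between calls to the robot, and variables do not carry over. Pictures are saved under pics/ and viewed, and the job is handed in when it is done.

Besides the shell and the picture viewer there is one more tool, called after "Emit:" as name(argument=value, ...), one argument or row to a line, values as JSON. carry_out: Moves the arm, as the interface text tells. Its arguments: {"type":"object","properties":{"series":{"type":"string"},"grip_force":{"type":"number"}},"required":["series"]}

```bash
ls; mkdir -p pics; python3 - <<'E'
from bench import r,eyes,spotter
import cv2
o=r.get_obs(); print({k:o[k] for k in('clock','tcp_pos','orientation','grip_width','contact_force')}, r.tip_reach)
for n in('side','top'):
    f=eyes.grab_frame(n); cv2.imwrite(f'pics/{n}0.png',f['color']); print(n,f['intrinsics'],f['D'],f['R'],f['t'])
    for q in ['rod_handle','rod_seat','plug_bar','plug_foot','well','dock_floor','stand','beaker_mid','dish_mid','rack_mid','jar_mid']:
        print(q,[([round(float(x)) for x in d['uv']],round(float(d['confidence']),2)) for d in spotter.mark_of(f,q)])
E
```

```text
pics
{'clock': 0.0, 'tcp_pos': array([0.27182984, 0.6172286 , 0.23834881]), 'orientation': array([-6.46895027e-01, -3.07401364e+00,  2.77719662e-03]), 'grip_width': 0.08535667479454198, 'contact_force': array([0.49574394, 0.12673891, 0.35955262])} 0.008
side [[395.62648878   0.         319.2167127 ]
 [  0.         395.62648878 200.11645395]
 [  0.           0.           1.        ]] [-0.09564137  0.          0.          0.          0.        ] [[ 0.9629199  -0.26960831 -0.00982964]
 [-0.15173325 -0.51107748 -0.84603595]
 [ 0.22307462  0.81615634 -0.53303522]] [-0.55381061  0.21228228  0.99099449]
rod_handle [([303, 204], 0.75)]
rod_seat [([348, 232], 0.76)]
plug_bar [([360, 295], 0.56)]
plug_foot []
well [([359, 318], 0.9)]
dock_floor [([287, 196], 0.82), ([274, 170], 0.71)]
stand [([305, 249], 0.72)]
beaker_mid [([408, 252], 0.73)]
dish_mid [([254, 229], 0.83)]
rack_mid [([369, 195], 0.73)]
jar_mid [([263, 283], 0.97)]
top [[456.42139377   0.         319.52374626]
 [  0.         456.42139377 202.44061962]
 [  0.           0.           1.        ]] [-0.03240221  0.          0.          0.          0.        ] [[-0.01172483 -0.99936471 -0.03365576]
 [-0.98527524  0.01728799 -0.17009947]
 [ 0.17057325  0.03116581 -0.984852  ]] [0.09748224 0.60153389 1.03732027]
rod_handle [([356, 227], 0.86), ([352, 170], 0.73), ([422, 135], 0.66)]
rod_seat []
plug_bar [([486, 198], 0.9)]
plug_foot [([472, 208], 0.59)]
well [([473, 212], 0.92)]
dock_floor [([175, 238], 0.91), ([252, 233], 0.8)]
stand [([355, 236], 0.78), ([419, 288], 0.68)]
beaker_mid [([417, 138], 0.96)]
dish_mid [([313, 288], 0.58)]
rack_mid [([292, 134], 0.75)]
jar_mid [([417, 288], 0.57)]
```

View pics/side0.png

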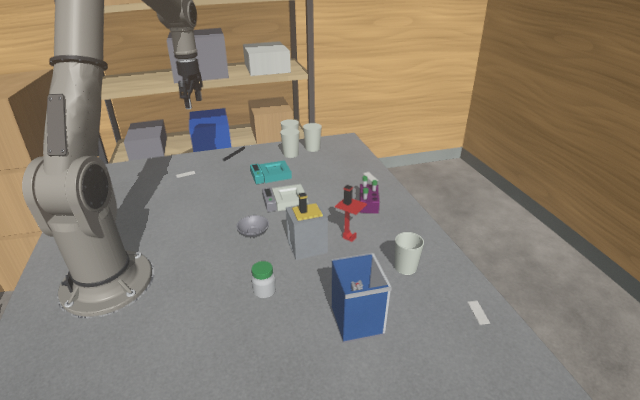

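View pics/top0.png

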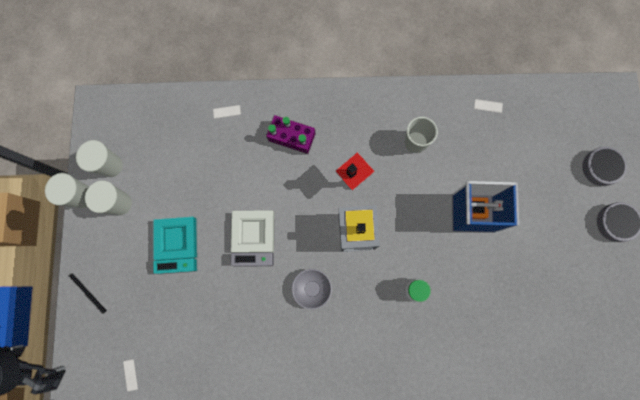

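```bash
python3 - <<'E'
import cv2
t=cv2.imread('pics/top0.png'); s=cv2.imread('pics/side0.png')
def c(im,u0,u1,v0,v1,k,n): cv2.imwrite('pics/'+n,cv2.resize(im[v0:v1,u0:u1],None,fx=k,fy=k,interpolation=cv2.INTER_CUBIC))
c(t,440,540,165,245,7,'t_well.png'); c(t,215,395,200,275,4.4,'t_mid.png'); c(s,235,415,150,350,3,'s_mid.png')
E
```

```text
(no output)
```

View pics/t_well.png

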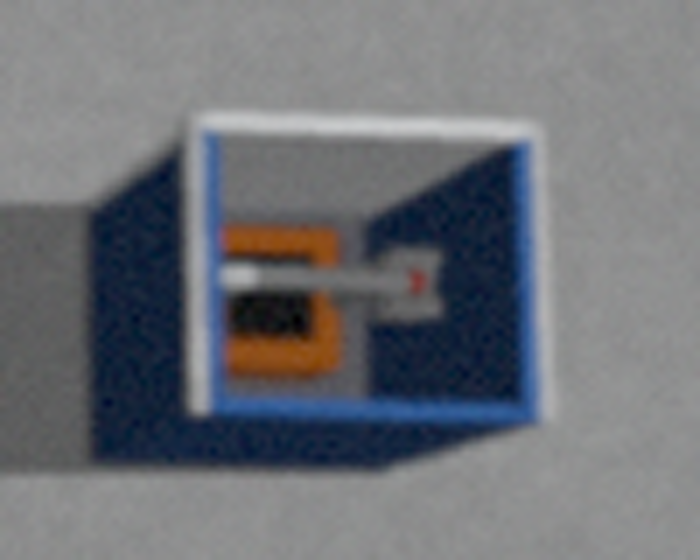

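View pics/t_mid.png

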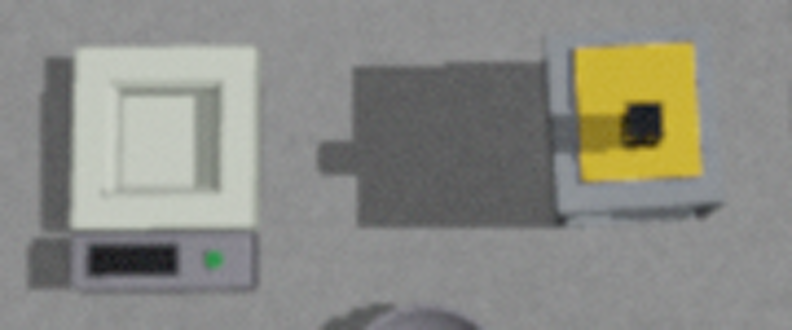

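View pics/s_mid.png

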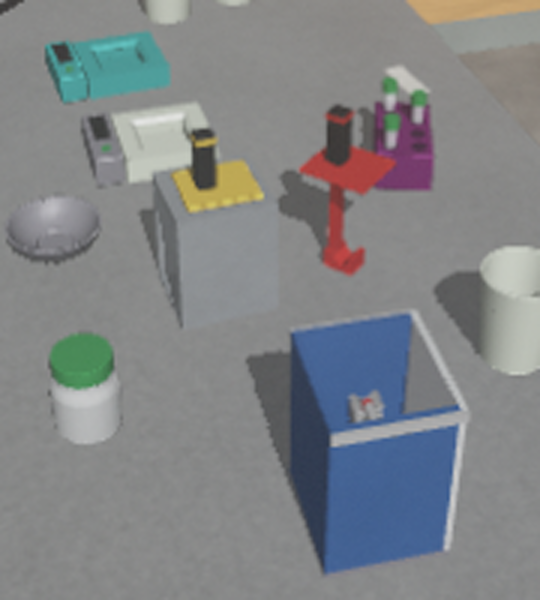

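```bash
cat > h.py <<'E'
import numpy as np,cv2
from scipy.optimize import least_squares
CAM={'side':(np.array([[395.62648878,0,319.2167127],[0,395.62648878,200.11645395],[0,0,1]]),np.array([-0.09564137,0,0,0,0]),
 np.array([[0.9629199,-0.26960831,-0.00982964],[-0.15173325,-0.51107748,-0.84603595],[0.22307462,0.81615634,-0.53303522]]),np.array([-0.55381061,0.21228228,0.99099449])),
'top':(np.array([[456.42139377,0,319.52374626],[0,456.42139377,202.44061962],[0,0,1]]),np.array([-0.03240221,0,0,0,0]),
 np.array([[-0.01172483,-0.99936471,-0.03365576],[-0.98527524,0.01728799,-0.17009947],[0.17057325,0.03116581,-0.984852]]),np.array([0.09748224,0.60153389,1.03732027]))}
def proj(cam,P):
    K,D,R,t=CAM[cam]; return cv2.projectPoints(np.asarray(P,float).reshape(-1,3),cv2.Rodrigues(R)[0],t,K,D)[0].reshape(-1,2)
def tri(a,b): # pixel side, pixel top -> point
    f=lambda X:np.r_[proj('side',X)[0]-a,proj('top',X)[0]-b]
    s=least_squares(f,[.6,0,.1]); return s.x,np.abs(s.fun).max()
def place(p,M):
    x,y,z,w=p; c,s=np.cos(w),np.sin(w); M=np.asarray(M,float)
    return np.c_[x+c*M[:,0]-s*M[:,1],y+s*M[:,0]+c*M[:,1],z+M[:,2]]
def fit(obs,p0,freez=True):
    # obs: list (cam,modelpt,pixel)
    def f(p):
        p=np.r_[p[:2],p[2] if freez else 0,p[3]]
        return np.concatenate([proj(c,place(p,[m]))[0]-px for c,m,px in obs])
    s=least_squares(f,p0,loss='soft_l1'); return s.x,f(s.x).reshape(-1,2)
E
cat > fit1.py <<'E'
from h import *
cr=lambda u0,v0,k:(lambda a,b:np.array([u0+(a+.5)/k-.5,v0+(b+.5)/k-.5]))
W=cr(440,165,7);M=cr(215,200,4.4);S=cr(235,150,3)
well=[('top',(39,51,147),W(187,117)),('top',(39,-51,147),W(542,125)),('top',(-55,51,147),W(190,415)),('top',(-55,-51,147),W(552,420)),
('side',(-55,-51,147),S(331,440)),('side',(39,-51,147),S(467,412)),('side',(-55,51,147),S(291,330)),('side',(39,51,147),S(412,313)),('side',(-55,-51,0),S(324,573)),('side',(39,-51,0),S(447,548))]
rod=[('top',(44.5,30,123),M(575,46)),('top',(44.5,-30,123),M(694,43)),('top',(-23.5,-30,123),M(701,179)),('top',(-23.5,30,123),M(581,184)),
('side',(-23.5,30,123),S(172,180)),('side',(44.5,30,123),S(248,163)),('side',(44.5,-30,123),S(264,193)),('side',(-23.5,-30,123),S(188,208))]
stand=[('top',(56,42,118),M(546,36)),('top',(-35,42,118),M(565,215)),('top',(-35,-42,118),M(720,206)),('side',(-35,42,118),S(155,174)),('side',(-35,-42,0),S(183,325)),('side',(56,-42,0),S(278,303))]
dock=[('top',(50,50,28),M(74,47)),('top',(50,-50,28),M(257,46)),('top',(-84,-50,34),M(257,291)),('top',(-84,50,34),M(70,289)),
('side',(50,50,28),S(205,103)),('side',(-84,50,34),S(82,117)),('side',(-84,-50,34),S(95,186))]
if __name__=='__main__':
  for n,o,p0 in(('well',well,[.6,-.35,0,0]),('rod',rod,[.5,0,0,0]),('stand',stand,[.5,0,0,0]),('dock',dock,[.5,.2,0,0])):
    o=[(c,np.array(m)/1000,p) for c,m,p in o]
    for fz in(True,False):
        p,res=fit(o,p0,fz); print(n,fz,p.round(4)); 
    print(res.round(1).tolist())
E
python3 fit1.py
```

```text
well True [ 0.5886 -0.2893 -0.0018 -0.0347]
well False [ 0.5883 -0.29    0.0157 -0.0352]
[[2.4, -0.6], [-1.4, -0.9], [3.3, -0.4], [-0.7, -0.2], [-0.8, -2.1], [-0.3, -1.6], [-1.2, 0.6], [0.3, -0.8], [-0.3, 2.4], [0.1, 1.8]]
rod True [ 0.5299 -0.002  -0.004   0.0225]
rod False [ 0.5294 -0.0023  0.      0.0221]
[[0.3, -0.3], [0.3, -0.6], [0.3, -1.0], [0.3, -1.1], [-1.1, -3.0], [-2.1, -1.5], [-0.9, 0.4], [-0.9, -0.1]]
stand True [ 0.5267 -0.0015  0.0024  0.0777]
stand False [ 0.5269 -0.0011 -0.      0.0754]
[[-0.5, -0.4], [-1.0, -0.5], [1.8, -1.8], [-2.1, -0.6], [-0.4, 1.6], [-0.6, 1.3]]
dock True [ 0.5422  0.2548 -0.0058 -0.0011]
dock False [0.5415 0.2532 0.0083 0.0009]
[[1.2, -0.0], [0.1, -0.5], [-0.4, -1.1], [0.5, -0.1], [-3.1, -0.3], [-1.1, -0.7], [-0.7, -8.3]]
```

```bash
cat > fit2.py <<'E'
from fit1 import *
well=[('top',(39,51,147),W(203,115)),('top',(39,-51,147),W(532,124)),('top',(-55,51,147),W(208,416)),('top',(-55,-51,147),W(540,424)),
('side',(-55,-55,147),S(331,434)),('side',(39,-55,147),S(467,409)),('side',(-55,51,147),S(291,330)),('side',(39,51,147),S(412,313)),('side',(-55,-51,0),S(324,573)),('side',(39,-51,0),S(447,548))]
dock[-1]=('side',(-84,-50,0),S(95,186))
fits={}
for n,o,p0 in(('well',well,[.6,-.35,0,0]),('rod',rod,[.5,0,0,0]),('stand',stand,[.5,0,0,0]),('dock',dock,[.5,.2,0,0])):
    o=[(c,np.array(m)/1000,p) for c,m,p in o]
    for v in ('top','side',None):
        p,res=fit([q for q in o if v is None or q[0]==v],p0,False); print(n,v,p.round(4))
    p[2]=0;fits[n]=p
    print(res.round(1).tolist())
def box(x0,x1,y0,y1,z0,z1):
    P=[(x,y,z) for x in(x0,x1) for y in(y0,y1) for z in(z0,z1)]
    return [(P[i],P[j]) for i in range(8) for j in range(i) if sum(a!=b for a,b in zip(P[i],P[j]))==1]
mod={'well':box(-55,39,-51,51,0,147),'rod':box(-23.5,44.5,-30,30,118,123)+box(-9,9,-9,9,123,176),'stand':box(-35,56,-42,42,0,118),'dock':box(-50,50,-50,50,0,28)+box(-84,-52,-50,50,0,34)+box(-27,27,-27,27,10,10.01)}
b=lambda y:[((0,-40,78),(0,40,78))]
mod['well']+=b(0)+box(-25,25,-25,25,12,42)
for cam,crops in(('top',[('well',440,540,165,245,7),('mid',215,395,200,275,4.4)]),('side',[('mid',235,415,150,350,3)])):
    im=cv2.imread(f'pics/{cam}0.png')
    for nm,u0,u1,v0,v1,k in crops:
        c=cv2.resize(im[v0:v1,u0:u1],None,fx=k,fy=k,interpolation=cv2.INTER_CUBIC)
        for n in mod:
            for a,e in mod[n]:
                q=proj(cam,place(fits[n],np.array([a,e])/1000)); q=((q-[u0,v0]+.5)*k-.5).round().astype(int)
                cv2.line(c,tuple(map(int,q[0])),tuple(map(int,q[1])),(255,0,255) if n!='rod' else (0,0,255),1,cv2.LINE_AA)
        cv2.imwrite(f'pics/ov_{cam}_{nm}.png',c)
E
python3 fit2.py
```

```text
well top [ 0.587  -0.289  -0.0027 -0.0486]
well side [ 0.5898 -0.2869  0.0013 -0.04  ]
well None [ 0.5884 -0.2884  0.     -0.0408]
[[-0.6, -0.5], [-0.6, -0.7], [-0.1, -0.7], [0.1, -0.7], [-0.6, 0.7], [0.1, 0.4], [-1.2, 0.0], [0.2, -1.2], [-0.6, 1.7], [-0.2, 1.3]]
rod top [ 0.5277 -0.0016 -0.      0.0197]
rod side [ 0.5316 -0.0067  0.0619  0.0076]
rod None [ 0.5294 -0.0023  0.      0.0221]
[[0.3, -0.3], [0.3, -0.6], [0.3, -1.0], [0.3, -1.1], [-1.1, -3.0], [-2.1, -1.5], [-0.9, 0.4], [-0.9, -0.1]]
stand top [ 0.5245 -0.0008 -0.0305  0.0442]
stand side [0.531  0.003  0.     0.0537]
stand None [ 0.5269 -0.0011 -0.      0.0754]
[[-0.5, -0.4], [-1.0, -0.5], [1.8, -1.8], [-2.1, -0.6], [-0.4, 1.6], [-0.6, 1.3]]
dock top [ 5.405e-01  2.540e-01 -1.630e-02  4.000e-04]
dock side [ 5.445e-01  2.495e-01  5.000e-04 -5.920e-02]
dock None [ 0.5413  0.2536 -0.0082 -0.0058]
[[1.2, -0.1], [0.1, -0.3], [-0.8, -0.9], [0.1, -0.2], [-3.1, -0.3], [-1.1, -0.9], [-0.0, 0.6]]
```

View pics/ov_top_well.png

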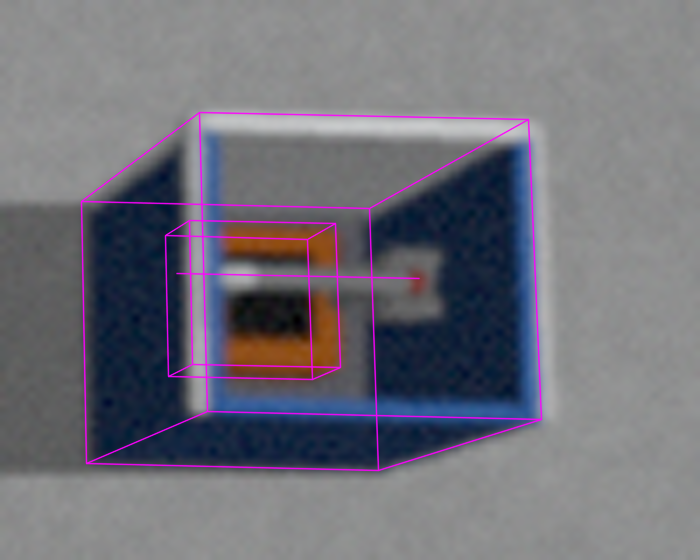

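View pics/ov_top_mid.png

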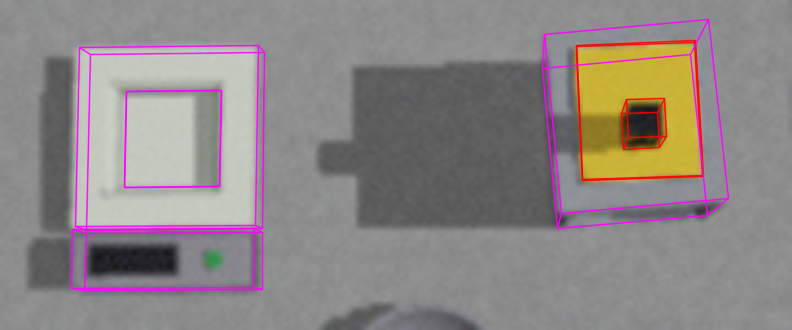

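View pics/ov_side_mid.png

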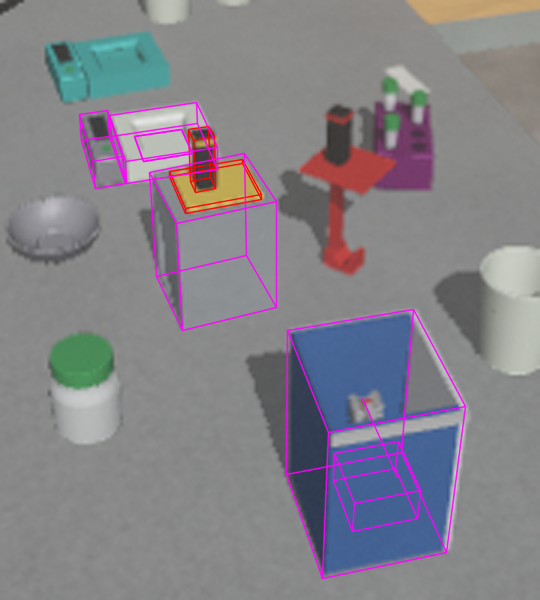

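```bash
cat > plan.py <<'E'
import numpy as np
from scipy.spatial.transform import Rotation as Ro
from bench import r
def yaw_of(R): # world angle of tool y axis
    return np.arctan2(R[1,1],R[0,1])
def plan(tgt,yaw,n,g=1.0,start=None,smooth=True,dec=2):
    o=r.get_obs(); p=np.array(o['tcp_pos']); R=Ro.from_rotvec(o['orientation']).as_matrix()
    print('t %.2f'%o['clock'],'tcp',p.round(4),'yaw %.4f'%yaw_of(R),'tiltz',R[:,2].round(4),'w %.4f'%o['grip_width'],'F',np.round(o['contact_force'],1))
    if tgt is None: return
    tgt=np.array(tgt,float); dy=(yaw_of(R)-yaw); dy=(dy+np.pi)%(2*np.pi)-np.pi  # tool z down: +turn lowers world yaw
    p0=p.copy(); s=np.linspace(0,1,n+1); s=3*s**2-2*s**3 if smooth else s
    s2=np.linspace(0,1,n+1); rows=[]; cum=0
    for i in range(1,n+1):
        want=p0+(tgt-p0)*s[i]
        d=np.round(R.T@(want-p)*100,dec); w=round(dy*s[i]-cum,3); cum+=w
        p=p+R@(d/100); R=R@Ro.from_rotvec([0,0,w]).as_matrix()
        rows.append(' '.join(f'{v:g}' for v in [*(d+0.0),w,g]))
    for k in range(0,n,8): print('; '.join(rows[k:k+8]))
E
python3 -c "
from plan import *
plan([.529,-.002,.26],.03,24)"
```

```text
t 1.20 tcp [0.272  0.6178 0.2393] yaw 1.1560 tiltz [-1.e-04  0.e+00 -1.e+00] w 0.0854 F [0.1 0.1 0.5]
-0.25 -0.23 -0.01 0.006 1; -0.71 -0.68 -0.03 0.016 1; -1.15 -1.05 -0.05 0.026 1; -1.58 -1.37 -0.06 0.035 1; -1.98 -1.61 -0.08 0.043 1; -2.38 -1.76 -0.09 0.05 1; -2.76 -1.83 -0.11 0.055 1; -3.1 -1.83 -0.11 0.061 1
-3.42 -1.74 -0.12 0.064 1; -3.68 -1.58 -0.12 0.068 1; -3.89 -1.37 -0.13 0.069 1; -4.03 -1.12 -0.13 0.07 1; -4.1 -0.83 -0.13 0.07 1; -4.09 -0.53 -0.12 0.069 1; -4.01 -0.25 -0.13 0.068 1; -3.83 0.03 -0.12 0.064 1
-3.59 0.26 -0.11 0.06 1; -3.28 0.43 -0.1 0.056 1; -2.91 0.55 -0.09 0.05 1; -2.48 0.6 -0.08 0.043 1; -2.01 0.58 -0.06 0.035 1; -1.49 0.48 -0.05 0.026 1; -0.92 0.33 -0.03 0.016 1; -0.32 0.12 -0.01 0.006 1
```

Candidates:
- **Rod:** yellow-plated in the grey stand, top (361,227) / side (303,204), against the red one at top (354,170) / side (347,205). I choose the yellow one.
- **Dock:** white at top (252,232) / side (287,196), against turquoise at top (175,240) / side (271,172). I choose the white one.

The close crops above confirm both choices.

Emit:
carry_out(
  series="-0.25 -0.23 -0.01 0.006 1; -0.71 -0.68 -0.03 0.016 1; -1.15 -1.05 -0.05 0.026 1; -1.58 -1.37 -0.06 0.035 1; -1.98 -1.61 -0.08 0.043 1; -2.38 -1.76 -0.09 0.05 1; -2.76 -1.83 -0.11 0.055 1; -3.1 -1.83 -0.11 0.061 1",
)

```text
clock: 2.2
tcp_pos: [0.3395, 0.4547, 0.2449]
orientation: [1.093, 2.945, 0.0]
contact_force: [0.6, 0.3, 0.3]
grip_width: 0.0856
```

Emit:
carry_out(
  series="-3.42 -1.74 -0.12 0.064 1; -3.68 -1.58 -0.12 0.068 1; -3.89 -1.37 -0.13 0.069 1; -4.03 -1.12 -0.13 0.07 1; -4.1 -0.83 -0.13 0.07 1; -4.09 -0.53 -0.12 0.069 1; -4.01 -0.25 -0.13 0.068 1; -3.83 0.03 -0.12 0.064 1",
)

```text
clock: 3.2
tcp_pos: [0.4624, 0.1559, 0.255]
orientation: [-1.843, -2.544, -0.001]
contact_force: [0.9, -0.9, -0.6]
grip_width: 0.0856
```

Emit:
carry_out(
  series="-3.59 0.26 -0.11 0.06 1; -3.28 0.43 -0.1 0.056 1; -2.91 0.55 -0.09 0.05 1; -2.48 0.6 -0.08 0.043 1; -2.01 0.58 -0.06 0.035 1; -1.49 0.48 -0.05 0.026 1; -0.92 0.33 -0.03 0.016 1; -0.32 0.12 -0.01 0.006 1",
)

```text
clock: 4.2
tcp_pos: [0.5292, -0.0022, 0.2599]
orientation: [-2.188, -2.254, 0.0]
contact_force: [0.3, -0.3, -0.9]
grip_width: 0.0855
```

```bash
python3 -c "
from plan import *
plan([.529,-.002,.141],.025,10)
from bench import eyes
import cv2
for n in('side','top'):
  f=eyes.grab_frame(n); c=f['color'][100:300,200:460]; cv2.imwrite(f'pics/{n}1.png',cv2.resize(c,None,fx=3,fy=3,interpolation=2))
"
```

```text
t 4.20 tcp [ 0.5292 -0.0022  0.2599] yaw 0.0296 tiltz [-2.e-04  0.e+00 -1.e+00] w 0.0855 F [ 0.3 -0.3 -0.9]
0 0 0.33 0 1; 0 0 0.91 0 1; 0 0 1.33 0.001 1; 0.01 -0.01 1.62 0.001 1; 0 0 1.76 0 1; 0 0 1.76 0.001 1; 0 0 1.61 0.001 1; 0 0 1.33 0 1
0.01 -0.01 0.91 0 1; 0 0 0.33 0.001 1
```

View pics/side1.png

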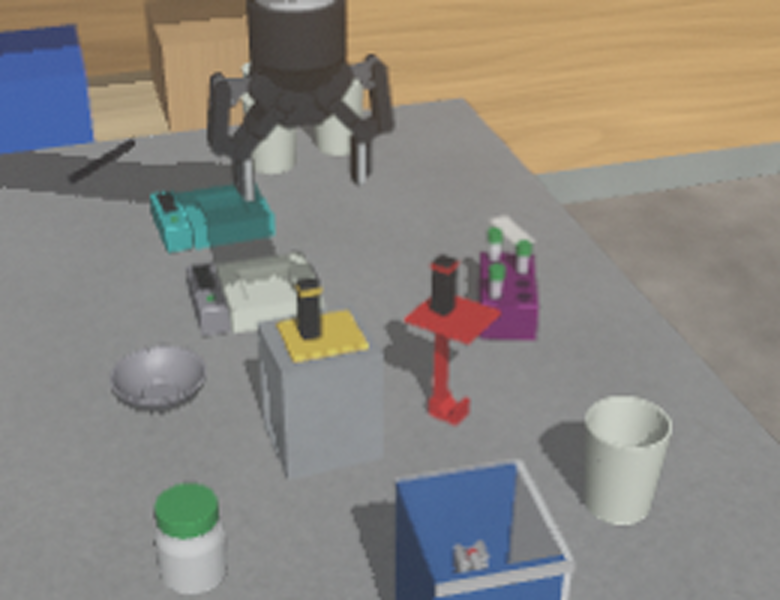

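View pics/top1.png

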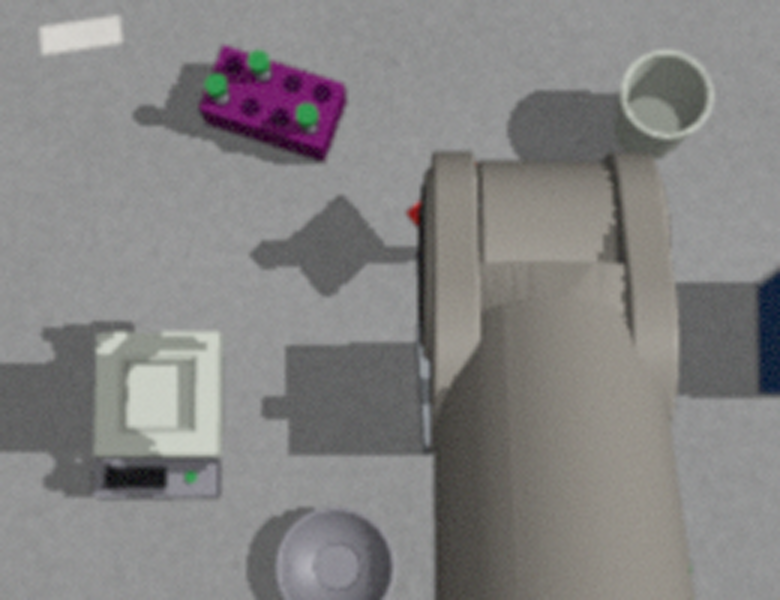

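```bash
python3 -c "
from h import *
for z in (.265,.252,.176,.149): print(z,(proj('side',[.5292,-.0022,z])[0]-[200,100]+.5)*3-.5)
for s in(-1,1): print((proj('side',[.5292+s*.0427,-.0022+s*.0427*.03,.263])[0]-[200,100]+.5)*3-.5)
"
```

```text
0.265 [301.89142987 189.55037183]
0.252 [302.43977835 203.72922117]
0.176 [305.52642286 282.85755961]
0.149 [306.57531462 309.48884854]
[250.8603815  199.42312321]
[352.03481457 184.26614446]
```

Emit:
carry_out(
  series="0 0 0.33 0 1; 0 0 0.91 0 1; 0 0 1.33 0.001 1; 0 0 1.62 0.001 1; 0 0 1.76 0 1; 0 0 1.76 0.001 1; 0 0 1.61 0.001 1; 0 0 1.33 0 1",
)

```text
clock: 5.3
tcp_pos: [0.5288, -0.002, 0.1522]
orientation: [-2.192, -2.25, 0.001]
contact_force: [1.2, 1.2, -1.0]
grip_width: 0.0856
```

Emit:
carry_out(
  series="0 0 0.91 0 1; 0 0 0.33 0.001 1; 0 0 0 0 1",
)

```text
clock: 5.68
tcp_pos: [0.5292, -0.002, 0.1412]
orientation: [2.194, 2.249, 0.0]
contact_force: [-0.4, 0.1, -0.1]
grip_width: 0.085
```

```bash
python3 -c "
from plan import *
plan(None,0,1)
from bench import eyes
import cv2
for n in('side',):
  f=eyes.grab_frame(n); c=f['color'][130:280,240:420]; cv2.imwrite(f'pics/{n}2.png',cv2.resize(c,None,fx=4,fy=4,interpolation=2))
"
```

```text
t 5.67 tcp [ 0.5292 -0.002   0.1412] yaw 0.0249 tiltz [ 2.e-04  1.e-04 -1.e+00] w 0.0850 F [-0.4  0.1 -0.1]
```

View pics/side2.png

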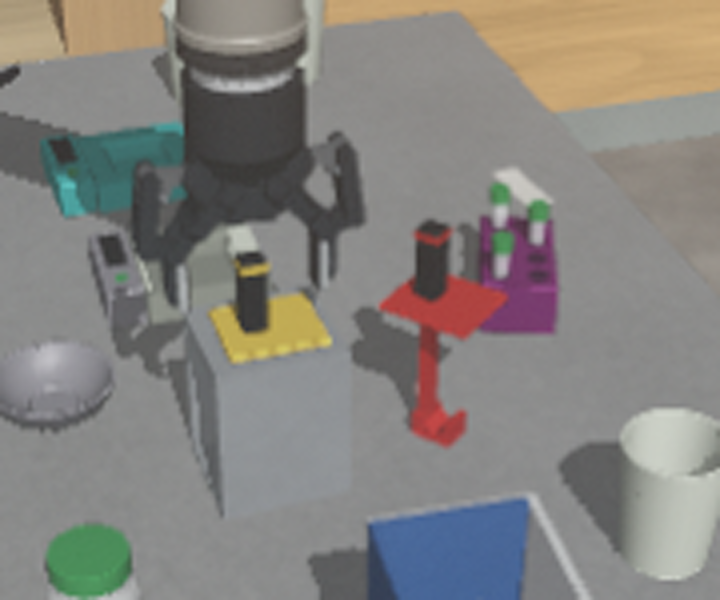

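Emit:
carry_out(
  series="0 0 0 0 0.6; 0 0 0 0 0.3; 0 0 0 0 0; 0 0 0 0 0; 0 0 0 0 0; 0 0 0 0 0",
  grip_force=90,
)

```text
clock: 6.48
tcp_pos: [0.5293, -0.002, 0.1413]
orientation: [2.193, 2.249, 0.001]
contact_force: [-0.0, 0.0, 3.2]
grip_width: 0.0169
```

```bash
python3 -c "
from plan import *
plan(None,0,1)
from bench import eyes
import cv2
for n in('side',):
  f=eyes.grab_frame(n); c=f['color'][150:260,260:380]; cv2.imwrite(f'pics/{n}3.png',cv2.resize(c,None,fx=5,fy=5,interpolation=2))
"
```

```text
t 6.47 tcp [ 0.5293 -0.002   0.1413] yaw 0.0250 tiltz [ 6.e-04  1.e-04 -1.e+00] w 0.0169 F [-0.   0.   3.2]
```

View pics/side3.png

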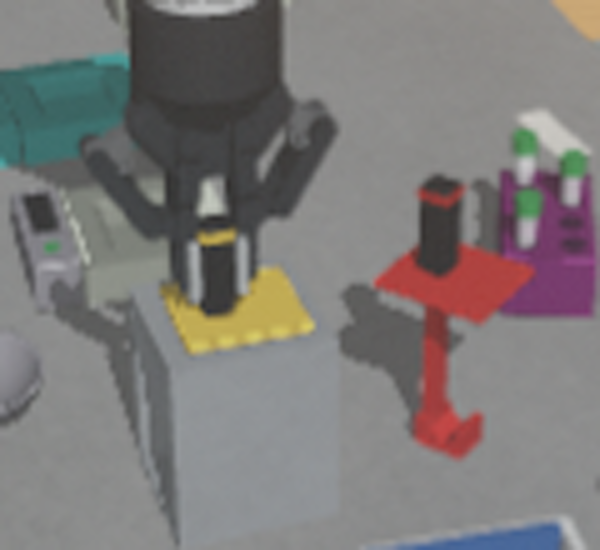

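Emit:
carry_out(
  series="0 0 -0.2 0 0; 0 0 -0.5 0 0; 0 0 -0.8 0 0; 0 0 -1 0 0; 0 0 -1 0 0; 0 0 -1 0 0; 0 0 -1 0 0; 0 0 -1 0 0",
)

```text
clock: 7.52
tcp_pos: [0.529, -0.002, 0.2068]
orientation: [-2.193, -2.249, -0.0]
contact_force: [-0.5, 0.4, -2.3]
grip_width: 0.0169
```

Emit:
carry_out(
  series="0 0 -1.5 0 0; 0 0 -1.5 0 0; 0 0 -1.5 0 0; 0 0 -1.5 0 0; 0 0 -1.5 0 0; 0 0 -1.5 0 0; 0 0 -1 0 0; 0 0 -0.5 0 0",
)

```text
clock: 8.52
tcp_pos: [0.5292, -0.002, 0.3117]
orientation: [2.193, 2.249, 0.001]
contact_force: [-0.0, 0.1, -2.2]
grip_width: 0.0175
```

```bash
python3 -c "
from plan import *
plan(None,0,1)
from bench import eyes
import cv2
for n in('side','top'):
  f=eyes.grab_frame(n); cv2.imwrite(f'pics/{n}4f.png',f['color']); c=f['color'][100:250,250:400]; cv2.imwrite(f'pics/{n}4.png',cv2.resize(c,None,fx=4,fy=4,interpolation=2))
"
```

```text
t 8.53 tcp [ 0.5292 -0.002   0.3117] yaw 0.0250 tiltz [ 5.e-04  2.e-04 -1.e+00] w 0.0175 F [-0.   0.1 -2.2]
```

View pics/side4.png

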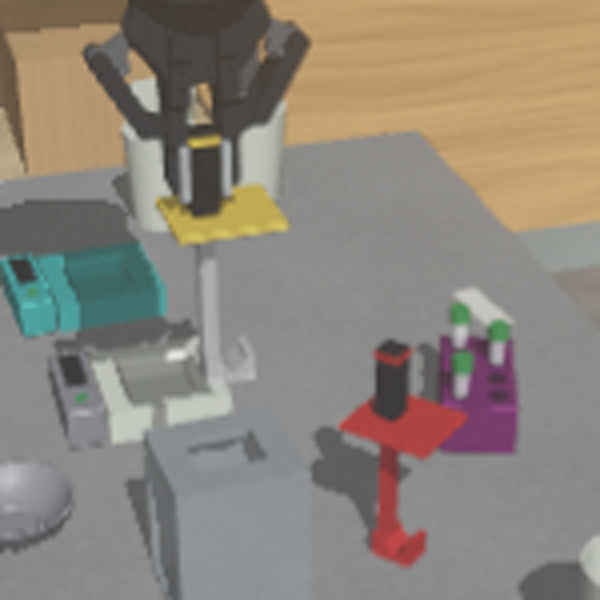

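View pics/top4f.png

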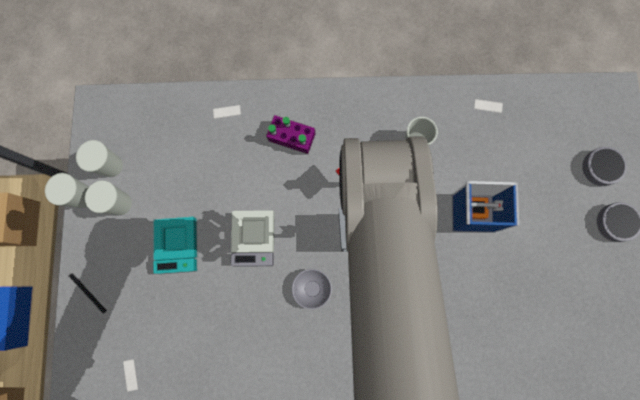

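```bash
cat > ov.py <<'E'
from h import *
def box(x0,x1,y0,y1,z0,z1):
    P=[(x,y,z) for x in(x0,x1) for y in(y0,y1) for z in(z0,z1)]
    return [(P[i],P[j]) for i in range(8) for j in range(i) if sum(a!=b for a,b in zip(P[i],P[j]))==1]
ROD=box(-23.5,44.5,-30,30,-31,-26)+box(-9,9,-9,9,-27,27)+box(-5,5,-5,5,-141,-31)+box(21,26,-12,12,-141,-123)
PLUG=[((0,-40,0),(0,40,0))]+box(-25,25,-25,25,-66,-36)
WELL=box(-55,39,-51,51,0,147)+[((0,-40,78),(0,40,78))]
DOCK=box(-50,50,-50,50,0,28)+box(-84,-52,-50,50,0,34)+box(-27,27,-27,27,10,10.01)
STAND=box(-35,56,-42,42,0,118)+box(-13,34,-20,20,117.9,118)
def overlay(cam,im,items,u0,u1,v0,v1,k,out,bias=(0,0)):
    c=cv2.resize(im[v0:v1,u0:u1],None,fx=k,fy=k,interpolation=cv2.INTER_CUBIC)
    for lines,pose,col in items:
        for a,e in lines:
            q=proj(cam,place(pose,np.array([a,e])/1000))+bias; q=((q-[u0,v0]+.5)*k-.5).round().astype(int)
            cv2.line(c,tuple(map(int,q[0])),tuple(map(int,q[1])),col,1,cv2.LINE_AA)
    cv2.imwrite(out,c)
E
python3 -c "
from ov import *
im=cv2.imread('pics/side4f.png')
overlay('side',im,[(ROD,(.5292,-.002,.3194,.025),(0,0,255)),(STAND,(.528,-.0015,0,.05),(255,0,255))],250,400,100,250,4,'pics/ov4.png')
overlay('side',im,[(ROD,(.5292,-.002,.3194,.025),(0,0,255)),(STAND,(.528,-.0015,0,.05),(255,0,255))],250,400,100,250,4,'pics/ov4b.png',(1,0))
"
```

```text
(no output)
```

View pics/ov4.png

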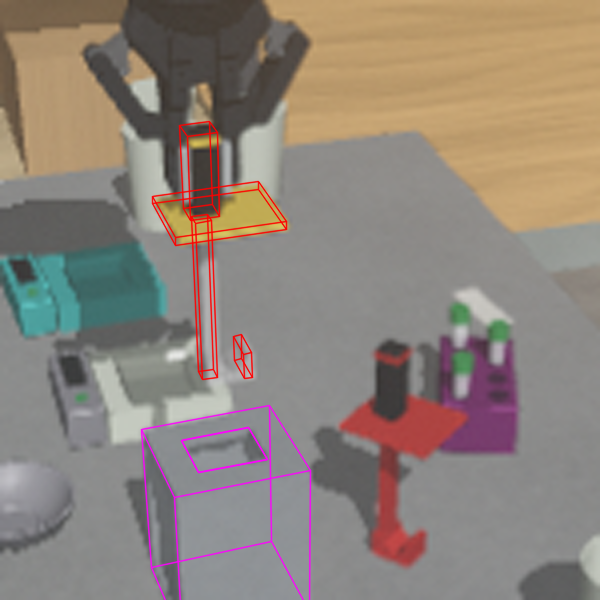

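View pics/ov4b.png

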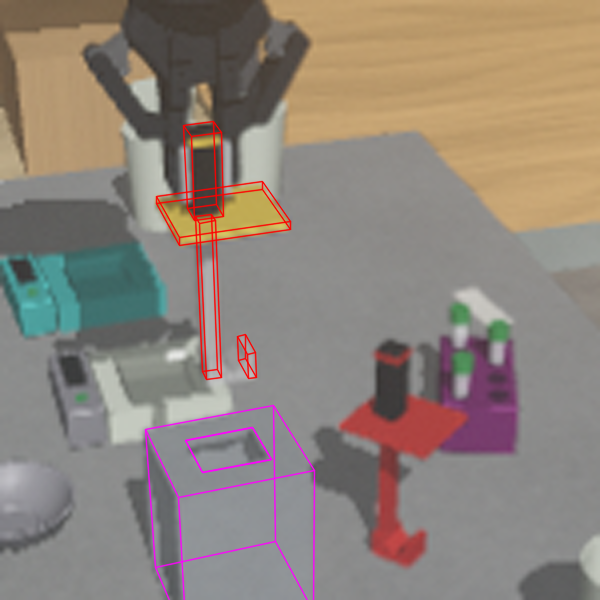

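```bash
python3 -c "
from plan import *
plan([.5505,-.287,.325],-.043,16,0)"
```

```text
t 8.62 tcp [ 0.5292 -0.002   0.3115] yaw 0.0250 tiltz [ 6.e-04  2.e-04 -1.e+00] w 0.0168 F [-0.3 -0.4 -1.5]
-0.32 0.02 -0.02 0.001 0; -0.91 0.04 -0.04 0.002 0; -1.4 0.08 -0.07 0.003 0; -1.83 0.1 -0.08 0.005 0; -2.16 0.13 -0.1 0.005 0; -2.41 0.16 -0.12 0.006 0; -2.57 0.18 -0.12 0.006 0; -2.66 0.21 -0.13 0.006 0
-2.66 0.22 -0.13 0.006 0; -2.57 0.23 -0.12 0.006 0; -2.4 0.23 -0.11 0.006 0; -2.15 0.22 -0.11 0.005 0; -1.82 0.2 -0.08 0.005 0; -1.4 0.15 -0.07 0.003 0; -0.9 0.11 -0.04 0.002 0; -0.32 0.03 -0.02 0.001 0
```

Emit:
carry_out(
  series="-0.32 0.02 -0.02 0.001 0; -0.91 0.04 -0.04 0.002 0; -1.4 0.08 -0.07 0.003 0; -1.83 0.1 -0.08 0.005 0; -2.16 0.13 -0.1 0.005 0; -2.41 0.16 -0.12 0.006 0; -2.57 0.18 -0.12 0.006 0; -2.66 0.21 -0.13 0.006 0",
)

```text
clock: 9.62
tcp_pos: [0.5395, -0.1468, 0.318]
orientation: [2.233, 2.21, -0.0]
contact_force: [1.0, -0.6, -1.6]
grip_width: 0.0168
```

Emit:
carry_out(
  series="-2.66 0.22 -0.13 0.006 0; -2.57 0.23 -0.12 0.006 0; -2.4 0.23 -0.11 0.006 0; -2.15 0.22 -0.11 0.005 0; -1.82 0.2 -0.08 0.005 0; -1.4 0.15 -0.07 0.003 0; -0.9 0.11 -0.04 0.002 0; -0.32 0.03 -0.02 0.001 0",
)

```text
clock: 10.62
tcp_pos: [0.5503, -0.2874, 0.3246]
orientation: [-2.269, -2.173, 0.0]
contact_force: [-1.0, 0.0, -2.1]
grip_width: 0.017
```

```bash
python3 -c "
from plan import *
plan([.5505,-.287,.182],-.043,16,0)
from bench import eyes
from ov import *
for n in('side','top'):
  f=eyes.grab_frame(n); cv2.imwrite(f'pics/{n}5f.png',f['color'])
im=cv2.imread('pics/side5f.png')
o=r.get_obs();p=o['tcp_pos']
overlay('side',im,[(ROD,(p[0],p[1],p[2]+.008,-.043),(0,0,255)),(WELL,(.588,-.2885,0,-.043),(255,0,255))],290,430,140,350,2.8,'pics/ov5.png',(1,0))
"
```

```text
t 10.62 tcp [ 0.5503 -0.2874  0.3246] yaw -0.0433 tiltz [-2.e-04  0.e+00 -1.e+00] w 0.0170 F [-1.   0.  -2.1]
0 0 0.16 -0 0; 0 0 0.45 -0 0; 0 0 0.71 -0 0; 0.01 0 0.91 -0 0; 0 0 1.08 -0 0; 0 0.01 1.2 -0 0; 0.01 0 1.29 -0 0; 0 0 1.33 -0 0
0 0 1.33 -0 0; 0.01 0 1.29 -0 0; 0 0.01 1.2 -0 0; 0 0 1.08 -0 0; 0 0 0.92 -0 0; 0.01 0 0.7 -0 0; 0 0 0.45 -0 0; 0 0 0.16 -0 0
```

View pics/ov5.png

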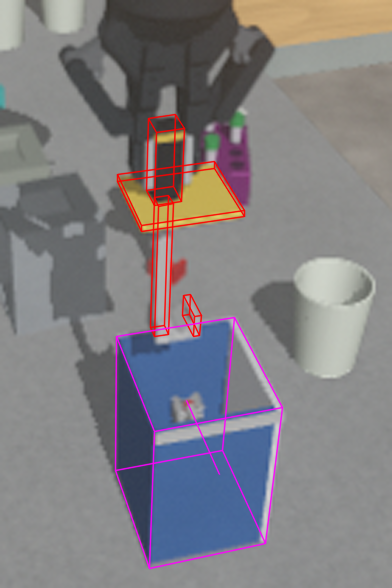

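View pics/top5f.png

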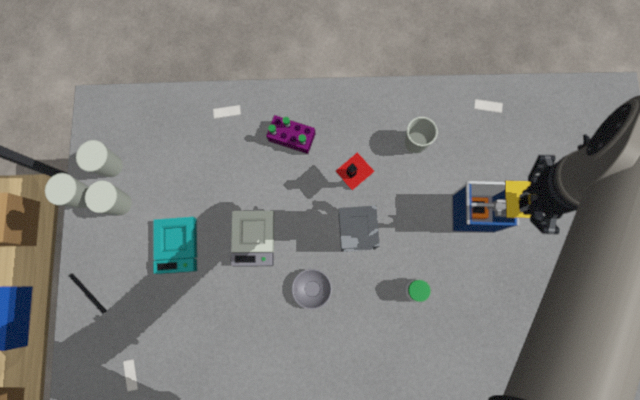

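View pics/side5f.png

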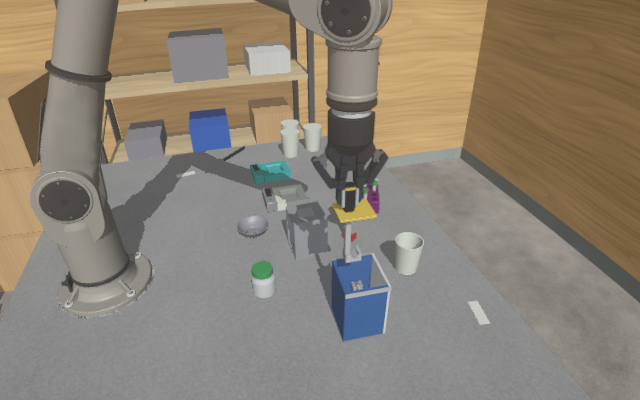

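```bash
python3 -c "
from ov import *
im=cv2.imread('pics/side5f.png')
overlay('side',im,[],320,400,170,275,5.7,'pics/z5.png',(1,0))
overlay('side',im,[(ROD,(.5503,-.2874,.3326,-.043),(0,0,255)),(WELL,(.588,-.2885,0,-.043),(255,0,255))],320,400,170,275,5.7,'pics/z5o.png',(1,0))
a,b=cv2.imread('pics/z5.png'),cv2.imread('pics/z5o.png'); cv2.imwrite('pics/z5c.png',cv2.resize(np.hstack([a,b]),None,fx=.87,fy=.99))
"
```

```text
(no output)
```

View pics/z5c.png

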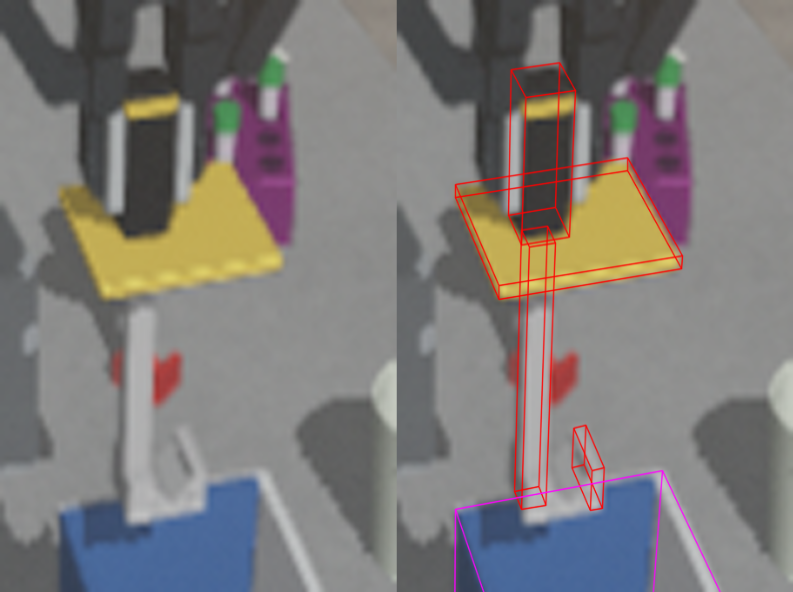

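Emit:
carry_out(
  series="0 0 0.16 0 0; 0 0 0.45 0 0; 0 0 0.71 0 0; 0.01 0 0.91 0 0; 0 0 1.08 0 0; 0 0.01 1.2 0 0; 0.01 0 1.29 0 0; 0 0 1.33 0 0",
)

```text
clock: 11.72
tcp_pos: [0.5503, -0.2868, 0.2524]
orientation: [-2.269, -2.173, 0.0]
contact_force: [0.5, -0.2, -1.6]
grip_width: 0.0171
```

Emit:
carry_out(
  series="0 0 1.33 0 0; 0.01 0 1.29 0 0; 0 0.01 1.2 0 0; 0 0 1.08 0 0; 0 0 0.92 0 0; 0 0 0.7 0 0; 0 0 0.45 0 0; 0 0 0.16 0 0",
)

```text
clock: 12.72
tcp_pos: [0.5505, -0.2867, 0.1819]
orientation: [-2.269, -2.173, 0.0]
contact_force: [0.5, -0.4, -1.8]
grip_width: 0.0169
```

```bash
python3 -c "
from plan import *
o=r.get_obs();p=o['tcp_pos']
from bench import eyes
from ov import *
for n in('side','top'):
  f=eyes.grab_frame(n); cv2.imwrite(f'pics/{n}6f.png',f['color'])
im=cv2.imread('pics/side6f.png')
overlay('side',im,[(ROD,(p[0],p[1],p[2]+.008,-.043),(0,0,255)),(WELL,(.588,-.2885,0,-.043),(255,0,255))],300,420,190,350,3.6,'pics/ov6.png',(1,0))
overlay('top',cv2.imread('pics/top6f.png'),[],440,560,150,250,6,'pics/ov6t.png',(1,0))
plan([.575,-.288,.1825],-.043,8,0)
"
```

```text
t 12.82 tcp [ 0.5506 -0.2868  0.1821] yaw -0.0431 tiltz [ 2.e-04 -1.e-04 -1.e+00] w 0.0168 F [ 0.3 -0.6 -2.9]
0 0.11 0 -0 0; 0 0.27 -0.01 -0 0; -0.01 0.39 0 -0 0; 0 0.45 -0.01 -0 0; 0 0.45 0 -0 0; 0 0.39 -0.01 -0 0; -0.01 0.28 0 -0 0; 0 0.11 0 -0 0
```

View pics/ov6.png

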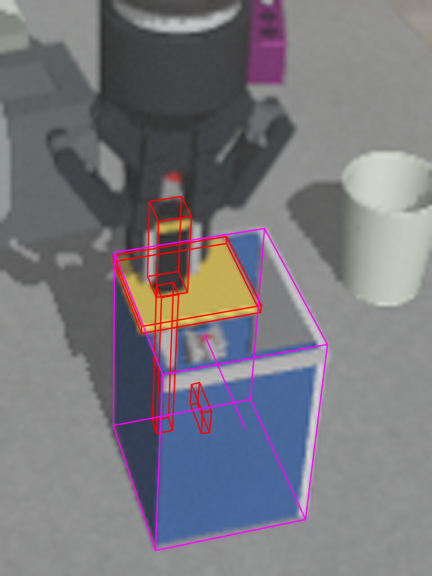

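View pics/ov6t.png

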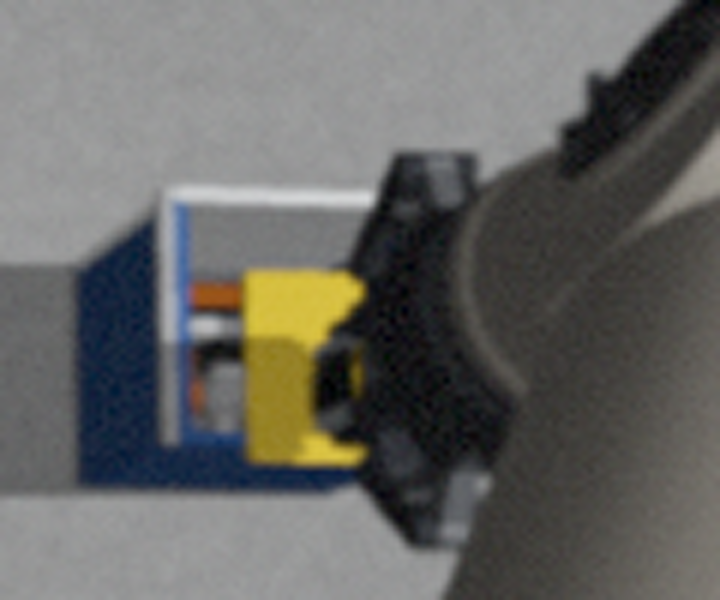

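Emit:
carry_out(
  series="0 0.11 0 0 0; 0 0.27 0 0 0; -0.01 0.39 0 0 0; 0 0.45 0 0 0; 0 0.45 0 0 0; 0 0.39 0 0 0; -0.01 0.28 0 0 0; 0 0.11 0 0 0",
)

```text
clock: 13.82
tcp_pos: [0.5752, -0.288, 0.182]
orientation: [-2.269, -2.173, 0.0]
contact_force: [-0.4, 0.1, -2.6]
grip_width: 0.0171
```

Emit:
carry_out(
  series="0 0 -0.2 0 0; 0 0 -0.3 0 0; 0 0 -0.3 0 0; 0 0 -0.3 0 0; 0 0 -0.2 0 0; 0 0 -0.2 0 0; 0 0 -0.2 0 0; 0 0 0 0 0",
)

```text
clock: 14.82
tcp_pos: [0.5751, -0.2879, 0.1991]
orientation: [2.268, 2.173, 0.0]
contact_force: [0.3, -0.0, -1.7]
grip_width: 0.0171
```

Emit:
carry_out(
  series="0 0 -0.2 0 0; 0 0 -0.2 0 0; 0 0 -0.2 0 0; 0 0 -0.2 0 0; 0 0 0 0 0; 0 0 0 0 0",
)

```text
clock: 15.58
tcp_pos: [0.5749, -0.2879, 0.207]
orientation: [-2.269, -2.173, 0.0]
contact_force: [0.2, -0.4, -4.0]
grip_width: 0.0171
```

Emit:
carry_out(
  series="0 0 -0.3 0 0; 0 0 -0.3 0 0; 0 0 -0.3 0 0; 0 0 -0.3 0 0; 0 0 -0.3 0 0; 0 0 -0.3 0 0; 0 0 -0.2 0 0; 0 0 0 0 0",
)

```text
clock: 16.58
tcp_pos: [0.5751, -0.288, 0.2273]
orientation: [2.269, 2.173, 0.0]
contact_force: [0.1, -0.5, -4.7]
grip_width: 0.017
```

```bash
python3 -c "
from plan import *
o=r.get_obs();p=o['tcp_pos']
from bench import eyes
from ov import *
for n in('side','top'):
  f=eyes.grab_frame(n); cv2.imwrite(f'pics/{n}7f.png',f['color'])
im=cv2.imread('pics/side7f.png')
overlay('side',im,[],300,420,190,350,3.6,'pics/ov7.png',(1,0))
overlay('top',cv2.imread('pics/top7f.png'),[],440,560,150,250,6,'pics/ov7t.png',(1,0))
plan(None,-.043,8,0)
"
```

```text
t 16.68 tcp [ 0.5749 -0.2879  0.227 ] yaw -0.0430 tiltz [-1.e-04  1.e-04 -1.e+00] w 0.0167 F [-0.5 -1.1 -4.1]
```

View pics/ov7.png

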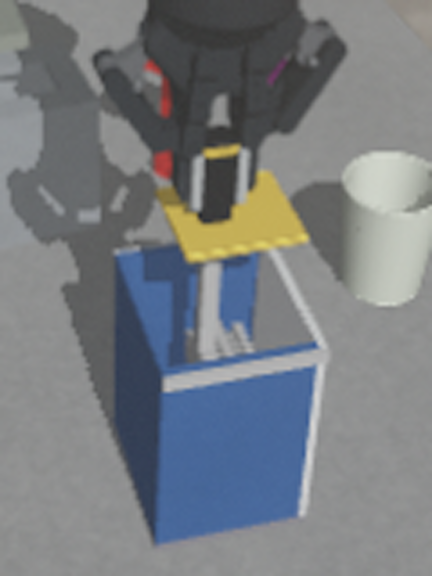

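View pics/ov7t.png

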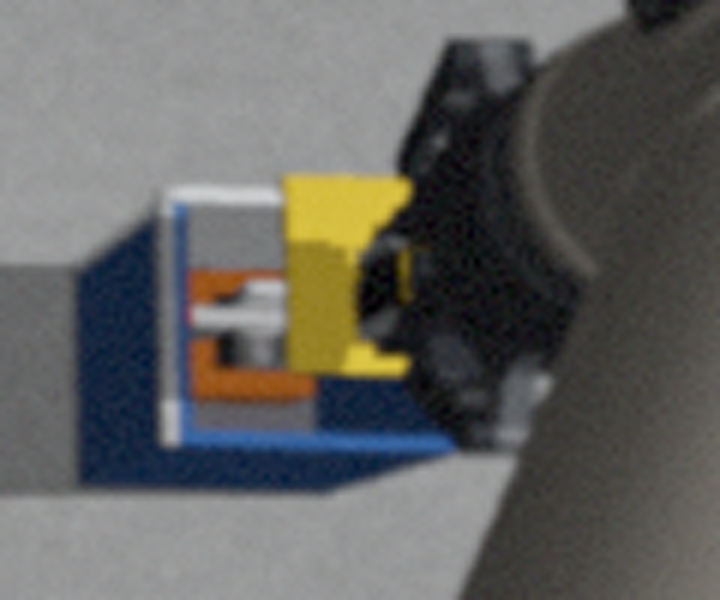

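Emit:
carry_out(
  series="0 0 -0.3 0 0; 0 0 -0.5 0 0; 0 0 -0.7 0 0; 0 0 -0.8 0 0; 0 0 -0.8 0 0; 0 0 -0.8 0 0; 0 0 -0.8 0 0; 0 0 -0.8 0 0",
)

```text
clock: 17.68
tcp_pos: [0.575, -0.288, 0.2826]
orientation: [2.269, 2.173, 0.0]
contact_force: [-0.1, 0.9, -4.4]
grip_width: 0.0166
```

Emit:
carry_out(
  series="0 0 -0.8 0 0; 0 0 -0.8 0 0; 0 0 -0.8 0 0; 0 0 -0.8 0 0; 0 0 -0.8 0 0; 0 0 -0.8 0 0; 0 0 -0.8 0 0; 0 0 -0.8 0 0",
)

```text
clock: 18.68
tcp_pos: [0.575, -0.2879, 0.3466]
orientation: [-2.269, -2.173, 0.0]
contact_force: [-0.7, -0.3, -3.9]
grip_width: 0.0173
```

Emit:
carry_out(
  series="0 0 -0.8 0 0; 0 0 -0.8 0 0; 0 0 -0.6 0 0; 0 0 -0.4 0 0; 0 0 -0.2 0 0; 0 0 0 0 0; 0 0 0 0 0; 0 0 0 0 0",
)

```text
clock: 19.68
tcp_pos: [0.5749, -0.2879, 0.3739]
orientation: [-2.268, -2.173, 0.0]
contact_force: [-0.1, 0.0, -4.0]
grip_width: 0.017
```

```bash
cat > look.py <<'E'
import sys
from plan import *
from bench import eyes
from ov import *
def look(tag,dockpose=None,wellpose=None,crop=(270,420,80,300),k=3.6,bias=(1,0),cam='side',rodz=.0077,draw=True,crop_top=None):
    o=r.get_obs();p=o['tcp_pos'];y=yaw_of(Ro.from_rotvec(o['orientation']).as_matrix())
    f=eyes.grab_frame(cam); cv2.imwrite(f'pics/{tag}f.png',f['color'])
    it=[]
    if draw:
        h=np.r_[p[0],p[1],p[2]+rodz]; s=h+[.013*np.cos(y),.013*np.sin(y),-.1293]
        it=[(ROD,(*h,y),(0,0,255)),(PLUG,(*s,y),(0,255,0))]
    if dockpose is not None: it.append((DOCK,dockpose,(255,0,255)))
    overlay(cam,f['color'],[],*crop,k,f'pics/a.png')
    overlay(cam,f['color'],it,*crop,k,f'pics/b.png',bias)
    cv2.imwrite(f'pics/{tag}.png',np.hstack([cv2.imread('pics/a.png'),cv2.imread('pics/b.png')]))
E
python3 -c "
from look import *
look('l8',crop=(320,430,90,300),k=2.8)
plan([.53,.254,.385],-.003,40,0)
"
```

```text
t 19.73 tcp [ 0.5749 -0.2879  0.3739] yaw -0.0431 tiltz [-2.e-04  1.e-04 -1.e+00] w 0.0169 F [-0.1 -0.1 -3.8]
0.1 -0.01 0 -0 0; 0.29 -0.04 -0.01 -0 0; 0.47 -0.06 -0.01 -0.001 0; 0.65 -0.08 -0.01 -0 0; 0.81 -0.1 -0.02 -0.001 0; 0.96 -0.12 -0.02 -0 0; 1.1 -0.14 -0.02 -0.001 0; 1.23 -0.15 -0.02 -0.001 0
1.36 -0.17 -0.03 -0.001 0; 1.46 -0.17 -0.03 -0.001 0; 1.57 -0.19 -0.03 -0.001 0; 1.66 -0.2 -0.04 -0.002 0; 1.74 -0.2 -0.03 -0.001 0; 1.81 -0.22 -0.04 -0.001 0; 1.87 -0.21 -0.04 -0.002 0; 1.93 -0.22 -0.04 -0.001 0
1.96 -0.22 -0.04 -0.002 0; 1.99 -0.22 -0.04 -0.001 0; 2.02 -0.22 -0.04 -0.002 0; 2.03 -0.22 -0.04 -0.001 0; 2.02 -0.21 -0.04 -0.002 0; 2.02 -0.21 -0.04 -0.001 0; 1.99 -0.21 -0.04 -0.002 0; 1.97 -0.2 -0.04 -0.001 0
1.93 -0.19 -0.04 -0.001 0; 1.87 -0.19 -0.04 -0.002 0; 1.82 -0.17 -0.04 -0.001 0; 1.74 -0.17 -0.03 -0.001 0; 1.66 -0.16 -0.04 -0.002 0; 1.58 -0.14 -0.03 -0.001 0; 1.47 -0.14 -0.03 -0.001 0; 1.36 -0.12 -0.03 -0.001 0
1.23 -0.11 -0.02 -0.001 0; 1.11 -0.1 -0.02 -0.001 0; 0.96 -0.09 -0.02 -0 0; 0.81 -0.07 -0.02 -0.001 0; 0.65 -0.06 -0.01 -0 0; 0.48 -0.04 -0.01 -0.001 0; 0.29 -0.02 -0.01 -0 0; 0.1 -0.01 0 -0 0
```

View pics/l8.png

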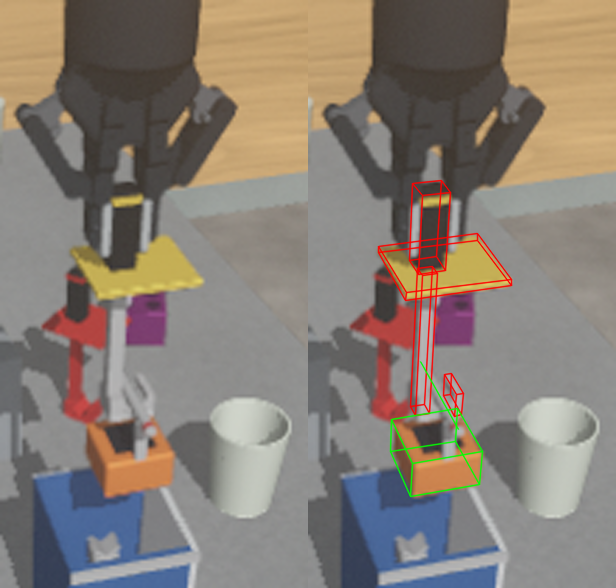

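Emit:
carry_out(
  series="0.1 -0.01 0 0 0; 0.29 -0.04 -0.01 0 0; 0.47 -0.06 -0.01 -0.001 0; 0.65 -0.08 -0.01 0 0; 0.81 -0.1 -0.02 -0.001 0; 0.96 -0.12 -0.02 0 0; 1.1 -0.14 -0.02 -0.001 0; 1.23 -0.15 -0.02 -0.001 0",
)

```text
clock: 20.72
tcp_pos: [0.5702, -0.2307, 0.3753]
orientation: [2.264, 2.178, 0.0]
contact_force: [-0.2, 0.3, -5.4]
grip_width: 0.017
```

Emit:
carry_out(
  series="1.36 -0.17 -0.03 -0.001 0; 1.46 -0.17 -0.03 -0.001 0; 1.57 -0.19 -0.03 -0.001 0; 1.66 -0.2 -0.04 -0.002 0; 1.74 -0.2 -0.03 -0.001 0; 1.81 -0.22 -0.04 -0.001 0; 1.87 -0.21 -0.04 -0.002 0; 1.93 -0.22 -0.04 -0.001 0",
)

```text
clock: 21.72
tcp_pos: [0.559, -0.0959, 0.3781]
orientation: [2.253, 2.189, 0.0]
contact_force: [0.2, -0.7, -4.4]
grip_width: 0.0168
```

Emit:
carry_out(
  series="1.96 -0.22 -0.04 -0.002 0; 1.99 -0.22 -0.04 -0.001 0; 2.02 -0.22 -0.04 -0.002 0; 2.03 -0.22 -0.04 -0.001 0; 2.02 -0.21 -0.04 -0.002 0; 2.02 -0.21 -0.04 -0.001 0; 1.99 -0.21 -0.04 -0.002 0; 1.97 -0.2 -0.04 -0.001 0",
)

```text
clock: 22.72
tcp_pos: [0.5455, 0.0645, 0.3813]
orientation: [-2.24, -2.203, -0.0]
contact_force: [0.6, -0.8, -5.3]
grip_width: 0.0169
```

Emit:
carry_out(
  series="1.93 -0.19 -0.04 -0.001 0; 1.87 -0.19 -0.04 -0.002 0; 1.82 -0.17 -0.04 -0.001 0; 1.74 -0.17 -0.03 -0.001 0; 1.66 -0.16 -0.04 -0.002 0; 1.58 -0.14 -0.03 -0.001 0; 1.47 -0.14 -0.03 -0.001 0; 1.36 -0.12 -0.03 -0.001 0",
)

```text
clock: 23.72
tcp_pos: [0.5347, 0.1986, 0.384]
orientation: [2.229, 2.214, -0.0]
contact_force: [0.1, -0.2, -3.5]
grip_width: 0.0169
```

Emit:
carry_out(
  series="1.23 -0.11 -0.02 -0.001 0; 1.11 -0.1 -0.02 -0.001 0; 0.96 -0.09 -0.02 0 0; 0.81 -0.07 -0.02 -0.001 0; 0.65 -0.06 -0.01 0 0; 0.48 -0.04 -0.01 -0.001 0; 0.29 -0.02 -0.01 0 0; 0.1 -0.01 0 0 0",
)

```text
clock: 24.72
tcp_pos: [0.53, 0.254, 0.3851]
orientation: [2.225, 2.218, -0.0]
contact_force: [0.8, -0.0, -4.5]
grip_width: 0.0169
```

```bash
python3 -c "
from look import *
look('l9',dockpose=(.5415,.253,0,0),crop=(230,350,70,230),k=3.3)
look('l9t',dockpose=(.5415,.253,0,0),crop=(180,320,150,300),k=2.8,cam='top',bias=(0,0))
plan([.53,.254,.25],-.003,16,0)
"
```

```text
t 24.82 tcp [0.5301 0.2539 0.3851] yaw -0.0031 tiltz [-0. -0. -1.] w 0.0171 F [-0.3 -0.  -4.3]
0 0 0.15 -0 0; 0 0 0.43 -0 0; 0 0 0.67 -0 0; 0 0 0.86 -0 0; 0 0 1.02 -0 0; 0 0 1.14 -0 0; 0 0 1.23 -0 0; 0.01 0 1.26 -0 0
0 0 1.26 -0 0; 0 0 1.22 -0 0; 0 0 1.14 -0 0; 0 0 1.02 -0 0; 0 -0.01 0.86 -0 0; 0 0 0.67 -0 0; 0 0 0.43 -0 0; 0 0 0.15 -0 0
```

View pics/l9.png

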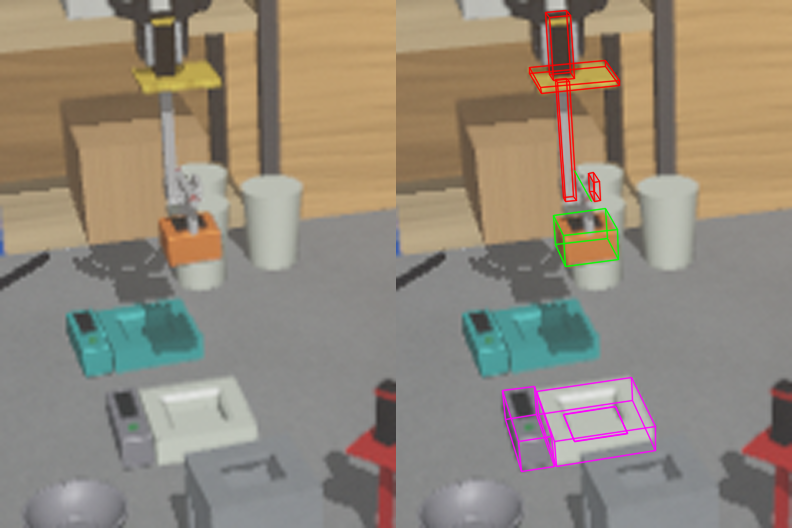

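View pics/l9t.png

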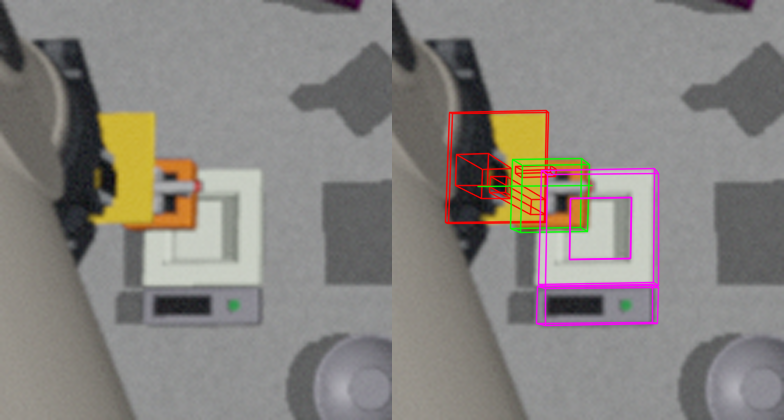

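```bash
python3 -c "
from ov import *
t=cv2.imread('pics/top0.png');s=cv2.imread('pics/side0.png')
it=[(DOCK,(.5415,.255,0,0),(255,0,255))]
overlay('top',t,[],225,280,203,271,11,'pics/dt.png')
overlay('side',s,[],258,318,172,218,13,'pics/ds.png')
overlay('side',s,it,258,318,172,218,13,'pics/dso.png',(1,0))
overlay('top',t,it,225,280,203,271,11,'pics/dto.png')
a=cv2.imread('pics/dt.png');b=cv2.imread('pics/dto.png');cv2.imwrite('pics/dtc.png',cv2.resize(np.hstack([a,b]),None,fx=.66,fy=.66,interpolation=3))
"
```

```text
(no output)
```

View pics/dtc.png

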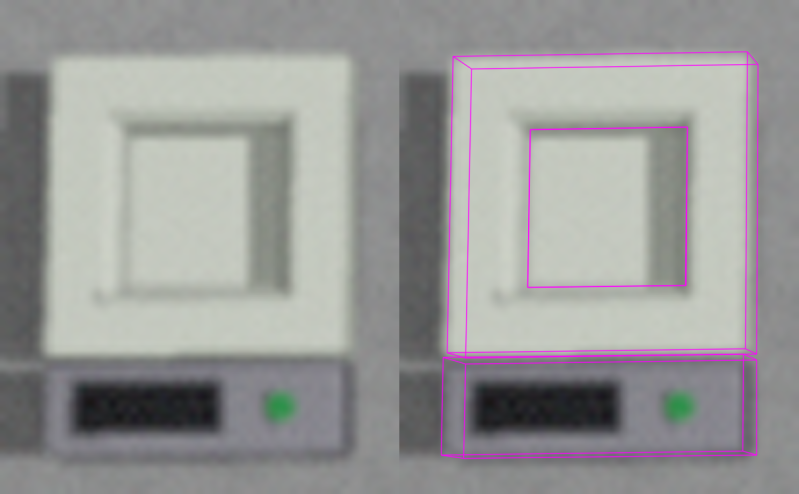

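View pics/dso.png

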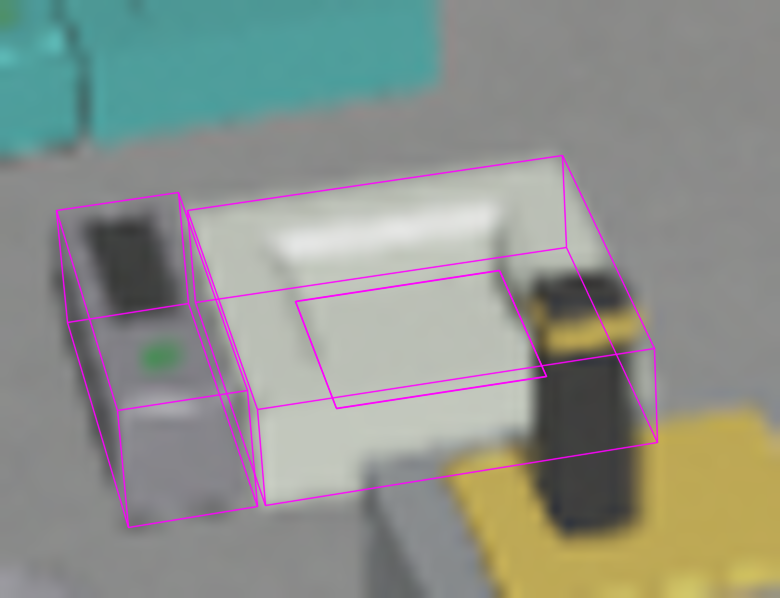

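View pics/ds.png

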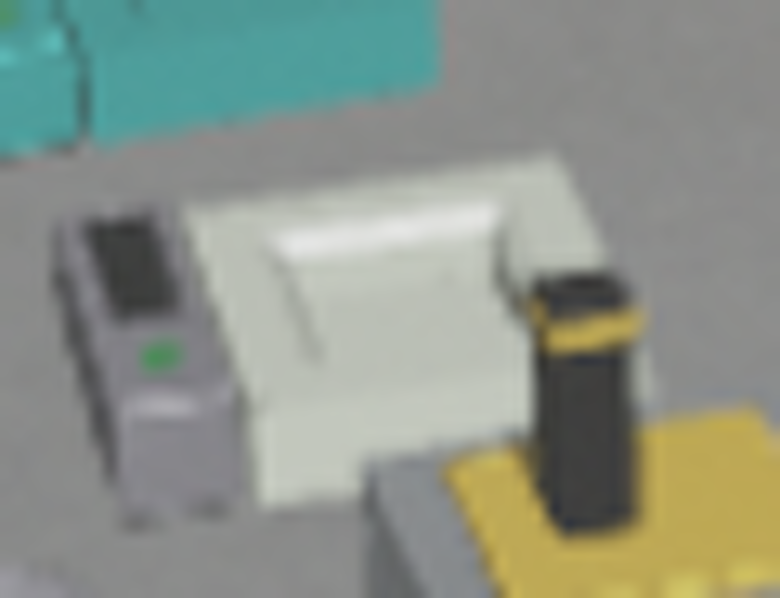

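```bash
python3 -c "
from plan import *
plan([.5283,.255,.235],-.008,20,0)
"
```

```text
t 24.82 tcp [0.5301 0.2539 0.3851] yaw -0.0031 tiltz [-0. -0. -1.] w 0.0171 F [-0.3 -0.  -4.3]
0 0 0.11 0 0; 0 0 0.31 0 0; 0.01 -0.01 0.49 0 0; 0 -0.01 0.65 0.001 0; 0.01 -0.01 0.79 -0 0; 0 -0.01 0.89 0 0; 0.01 -0.01 0.99 0 0; 0.01 -0.01 1.05 0.001 0
0.01 -0.01 1.1 0 0; 0.01 -0.02 1.13 0 0; 0 -0.01 1.12 0.001 0; 0.01 -0.01 1.1 0 0; 0.01 -0.02 1.05 0 0; 0.01 -0.01 0.99 0.001 0; 0 -0.01 0.9 0 0; 0.01 -0.01 0.78 0 0
0 -0.01 0.65 0.001 0; 0.01 0 0.49 -0 0; 0 0 0.31 -0 0; 0 -0.01 0.11 -0 0
```

Emit:
carry_out(
  series="0 0 0.11 0 0; 0 0 0.31 0 0; 0.01 -0.01 0.49 0 0; 0 -0.01 0.65 0.001 0; 0.01 -0.01 0.79 0 0; 0 -0.01 0.89 0 0; 0.01 -0.01 0.99 0 0; 0.01 -0.01 1.05 0.001 0",
)

```text
clock: 25.82
tcp_pos: [0.5294, 0.2544, 0.3315]
orientation: [-2.227, -2.216, 0.0]
contact_force: [0.7, -0.3, -4.0]
grip_width: 0.0172
```

Emit:
carry_out(
  series="0.01 -0.01 1.1 0 0; 0.01 -0.02 1.13 0 0; 0 -0.01 1.12 0.001 0; 0.01 -0.01 1.1 0 0; 0.01 -0.02 1.05 0 0; 0.01 -0.01 0.99 0.001 0; 0 -0.01 0.9 0 0; 0.01 -0.01 0.78 0 0",
)

```text
clock: 26.82
tcp_pos: [0.5284, 0.255, 0.25]
orientation: [-2.229, -2.214, 0.0]
contact_force: [0.7, 0.9, -4.4]
grip_width: 0.0169
```

Emit:
carry_out(
  series="0 -0.01 0.65 0.001 0; 0.01 0 0.49 0 0; 0 0 0.31 0 0; 0 -0.01 0.11 0 0; 0 0 0 0 0; 0 0 0 0 0; 0 0 0 0 0",
)

```text
clock: 27.7
tcp_pos: [0.5283, 0.2551, 0.2352]
orientation: [2.23, 2.213, 0.0]
contact_force: [0.7, -0.2, -4.7]
grip_width: 0.0172
```

```bash
python3 -c "
from look import *
look('l10',dockpose=(.541,.255,0,-.008),crop=(250,330,120,220),k=5)
look('l10t',dockpose=(.541,.255,0,-.008),crop=(215,295,195,275),k=5,cam='top',bias=(0,0))
plan(None,-.003,16,0)
"
```

```text
t 27.80 tcp [0.5283 0.2551 0.2351] yaw -0.0079 tiltz [ 2.e-04  1.e-04 -1.e+00] w 0.0171 F [-0.2 -0.6 -5.4]
```

View pics/l10.png

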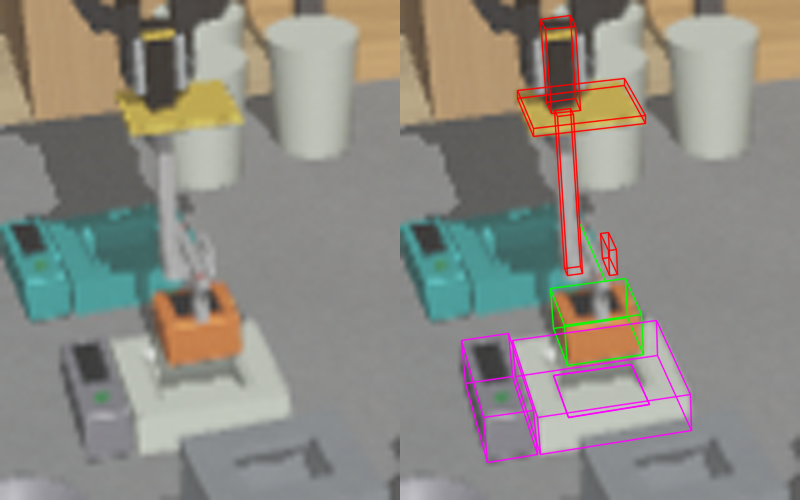

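View pics/l10t.png

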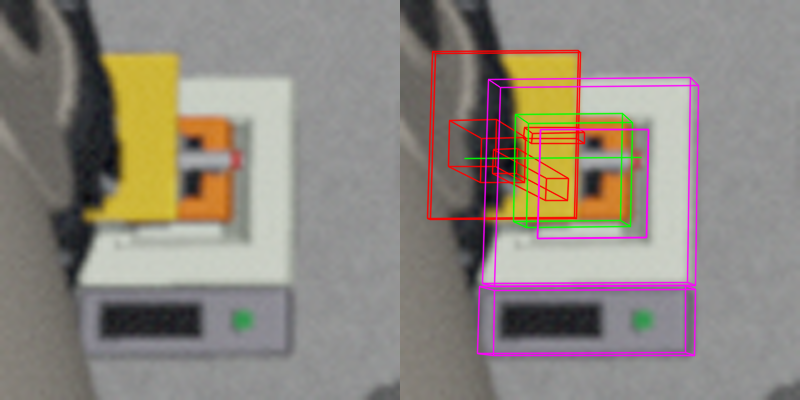

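Emit:
carry_out(
  series="0.06 0.05 0.1 0 0; 0 0 0.2 0 0; 0 0 0.2 0 0; 0 0 0.2 0 0; 0 0 0.2 0 0; 0 0 0.2 0 0; 0 0 0.2 0 0; 0 0 0.2 0 0",
)

```text
clock: 28.8
tcp_pos: [0.5287, 0.2557, 0.2199]
orientation: [2.23, 2.213, 0.0]
contact_force: [0.3, 0.9, -3.5]
grip_width: 0.0167
```

Emit:
carry_out(
  series="0 0 0.2 0 0; 0 0 0.2 0 0; 0 0 0.2 0 0; 0 0 0.2 0 0; 0 0 0.2 0 0; 0 0 0.2 0 0; 0 0 0 0 0; 0 0 0 0 0",
)

```text
clock: 29.8
tcp_pos: [0.5288, 0.2557, 0.2081]
orientation: [2.23, 2.212, 0.0]
contact_force: [0.8, 0.8, -4.1]
grip_width: 0.0169
```

```bash
python3 -c "
from look import *
look('l11',dockpose=(.542,.256,0,-.008),crop=(250,330,120,220),k=5)
look('l11t',dockpose=(.542,.256,0,-.008),crop=(215,295,195,275),k=5,cam='top',bias=(0,.5))
plan(None,-.003,16,0)
"
```

```text
t 29.90 tcp [0.5288 0.2557 0.2081] yaw -0.0080 tiltz [ 2.e-04  2.e-04 -1.e+00] w 0.0171 F [-0.  -0.8 -4.7]
```

View pics/l11.png

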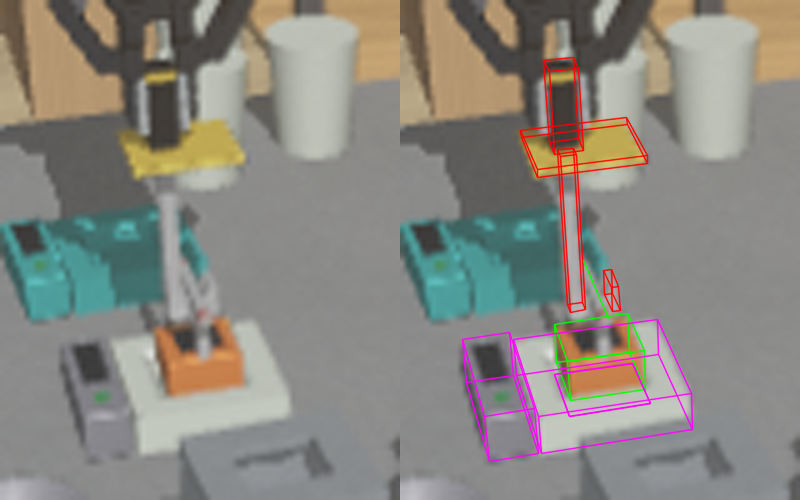

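View pics/l11t.png

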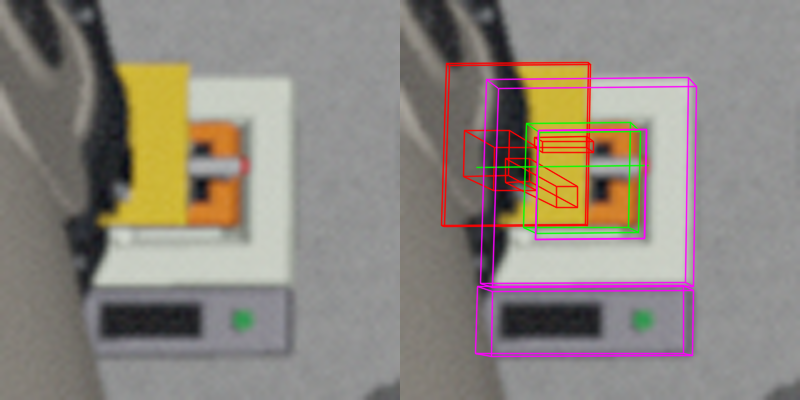

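Emit:
carry_out(
  series="0 0 0.15 0 0; 0 0 0.15 0 0; 0 0 0.15 0 0; 0 0 0.15 0 0; 0 0 0.15 0 0; 0 0 0 0 0; 0 0 0 0 0",
)

```text
clock: 30.78
tcp_pos: [0.5288, 0.2557, 0.2005]
orientation: [-2.23, -2.212, -0.0]
contact_force: [0.3, -0.1, -4.9]
grip_width: 0.0173
```

Emit:
carry_out(
  series="0 0 0.15 0 0; 0 0 0.15 0 0; 0 0 0.15 0 0; 0 0 0 0 0; 0 0 0 0 0",
)

```text
clock: 31.4
tcp_pos: [0.5288, 0.2557, 0.1961]
orientation: [2.23, 2.213, 0.0]
contact_force: [0.5, 0.1, -2.8]
grip_width: 0.0168
```

```bash
python3 -c "
from look import *
look('l12',dockpose=(.542,.256,0,-.008),crop=(250,330,120,220),k=5)
plan(None,-.003,16,0)
"
```

```text
t 31.45 tcp [0.5288 0.2557 0.1961] yaw -0.0080 tiltz [ 2.e-04  1.e-04 -1.e+00] w 0.0168 F [-0.1  0.6 -1.4]
```

View pics/l12.png

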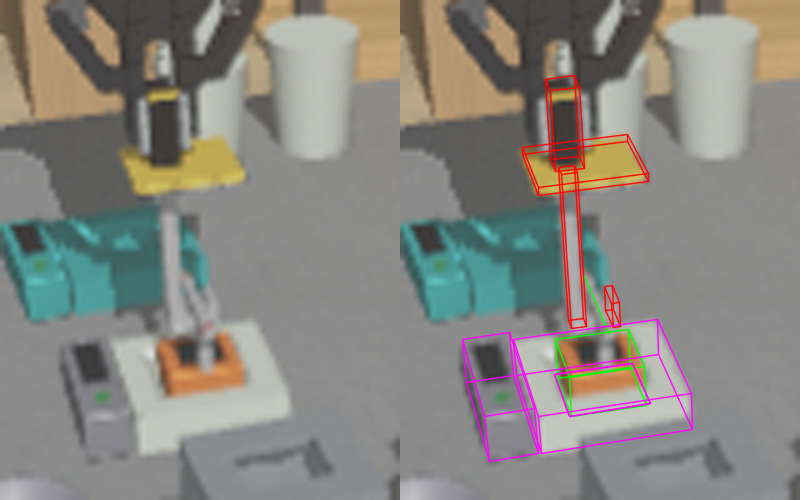

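Emit:
carry_out(
  series="0 0 0.15 0 0; 0 0 0.2 0 0; 0 0 0.25 0 0; 0 0 0.25 0 0; 0 0 0.25 0 0; 0 0 0.25 0 0; 0 0 0.15 0 0; 0 0 0 0 0",
)

```text
clock: 32.45
tcp_pos: [0.5287, 0.2556, 0.1809]
orientation: [-2.23, -2.212, 0.0]
contact_force: [-0.1, 0.5, -2.2]
grip_width: 0.0171
```

Emit:
carry_out(
  series="0 -0.15 0 0 0; 0 -0.35 0 0 0; 0 -0.4 0 0 0; 0 -0.45 0 0 0; 0 -0.45 0 0 0; 0 -0.4 0 0 0; 0 -0.25 0 0 0; 0 0 0 0 0",
)

```text
clock: 33.45
tcp_pos: [0.5041, 0.2559, 0.181]
orientation: [-2.23, -2.213, -0.0]
contact_force: [0.5, 0.8, -1.4]
grip_width: 0.0169
```

```bash
python3 -c "
from look import *
look('l13',dockpose=(.542,.256,0,-.008),crop=(250,330,120,220),k=5)
look('l13t',crop=(215,295,195,275),k=5,cam='top',bias=(0,.5))
plan(None,-.003,16,0)
"
```

```text
t 33.55 tcp [0.5044 0.2559 0.1811] yaw -0.0081 tiltz [ 2.e-04  1.e-04 -1.e+00] w 0.0174 F [-0.8 -0.  -2.1]
```

View pics/l13.png

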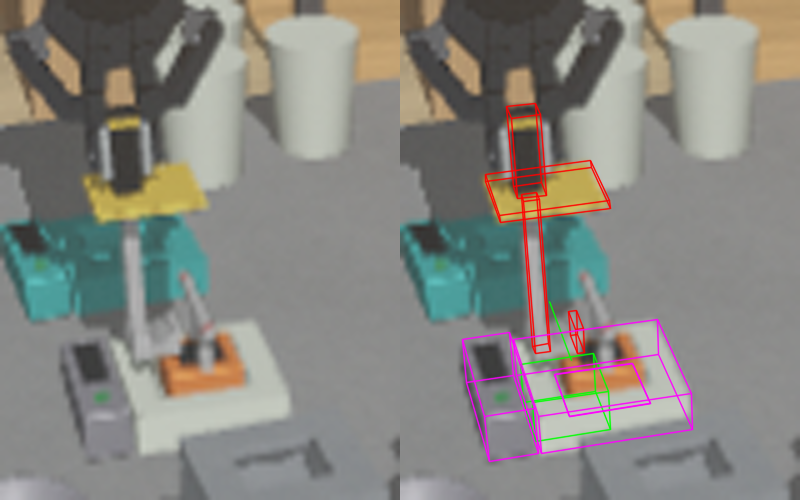

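View pics/l13t.png

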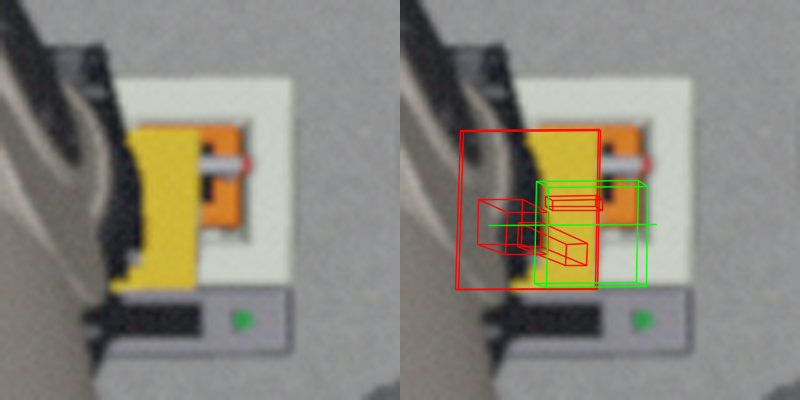

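Emit:
carry_out(
  series="0 0 -0.2 0 0; 0 0 -0.5 0 0; 0 0 -0.8 0 0; 0 0 -1 0 0; 0 0 -1.2 0 0; 0 0 -1.5 0 0; 0 0 -1.5 0 0; 0 0 -1.5 0 0",
)

```text
clock: 34.55
tcp_pos: [0.5043, 0.2559, 0.2642]
orientation: [-2.23, -2.213, -0.001]
contact_force: [0.9, -0.5, -2.8]
grip_width: 0.017
```

Emit:
carry_out(
  series="0 0 -1.5 0 0; 0 0 -1.5 0 0; 0 0 -1.5 0 0; 0 0 -1 0 0; 0 0 -0.5 0 0; 0 0 -0.2 0 0",
)

```text
clock: 35.3
tcp_pos: [0.5042, 0.2559, 0.325]
orientation: [-2.23, -2.213, 0.0]
contact_force: [-0.4, -0.0, -1.8]
grip_width: 0.017
```

```bash
python3 -c "
from look import *
look('l14',dockpose=(.542,.256,0,-.008),crop=(250,330,120,220),k=5)
look('l14t',crop=(215,295,195,275),k=5,cam='top',bias=(0,.5))
plan([.5285,-.002,.325],.03,18,0)
"
```

```text
t 35.40 tcp [0.5041 0.2559 0.3248] yaw -0.0080 tiltz [-4.e-04 -2.e-04 -1.e+00] w 0.0173 F [ 0.5 -0.3 -1.1]
-0.23 0.02 0 -0 0; -0.65 0.07 0 -0.001 0; -1.03 0.1 0 -0.002 0; -1.34 0.14 0 -0.002 0; -1.61 0.16 0 -0.002 0; -1.82 0.17 0 -0.003 0; -1.98 0.18 -0.01 -0.003 0; -2.09 0.19 0 -0.003 0
-2.14 0.19 0 -0.003 0; -2.14 0.17 0 -0.003 0; -2.09 0.17 0 -0.003 0; -1.99 0.16 0 -0.003 0; -1.82 0.13 0 -0.003 0; -1.62 0.12 0 -0.002 0; -1.34 0.09 -0.01 -0.002 0; -1.03 0.07 0 -0.002 0
-0.66 0.04 0 -0.001 0; -0.23 0.02 0 0 0
```

View pics/l14.png

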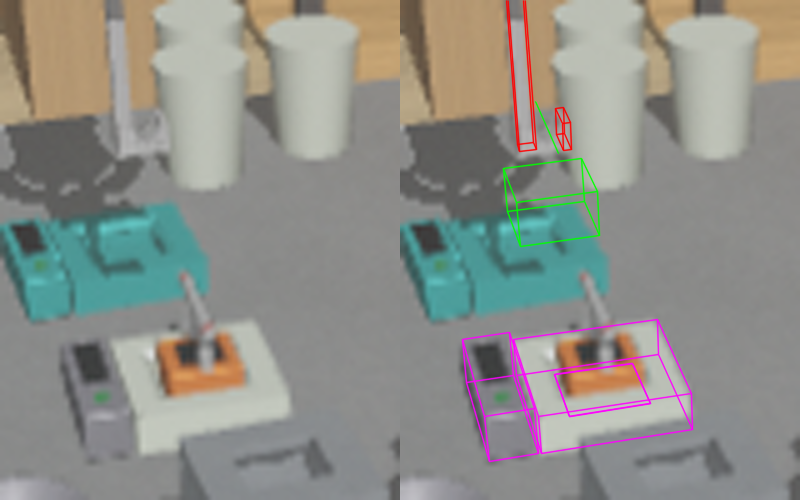

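View pics/l14t.png

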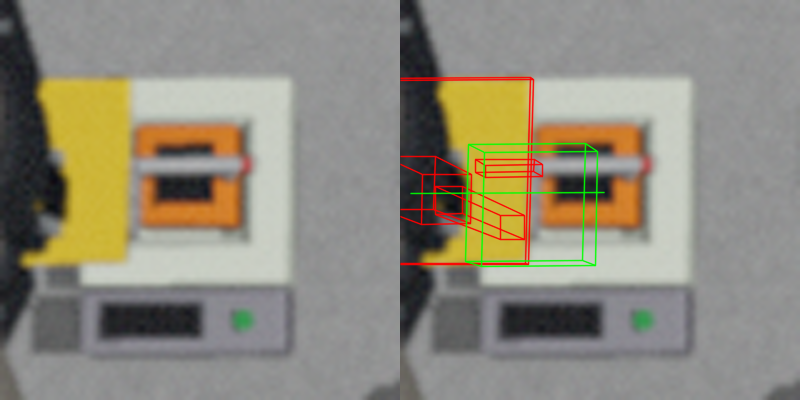

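Emit:
carry_out(
  series="-0.23 0.02 0 0 0; -0.65 0.07 0 -0.001 0; -1.03 0.1 0 -0.002 0; -1.34 0.14 0 -0.002 0; -1.61 0.16 0 -0.002 0; -1.82 0.17 0 -0.003 0; -1.98 0.18 0 -0.003 0; -2.09 0.19 0 -0.003 0",
)

```text
clock: 36.4
tcp_pos: [0.5145, 0.1467, 0.325]
orientation: [2.213, 2.23, 0.0]
contact_force: [-1.3, -0.2, -1.4]
grip_width: 0.017
```

Emit:
carry_out(
  series="-2.14 0.19 0 -0.003 0; -2.14 0.17 0 -0.003 0; -2.09 0.17 0 -0.003 0; -1.99 0.16 0 -0.003 0; -1.82 0.13 0 -0.003 0; -1.62 0.12 0 -0.002 0; -1.34 0.09 0 -0.002 0; -1.03 0.07 0 -0.002 0",
)

```text
clock: 37.4
tcp_pos: [0.5278, 0.006, 0.325]
orientation: [-2.189, -2.253, -0.0]
contact_force: [0.6, 1.2, -1.4]
grip_width: 0.0169
```

Emit:
carry_out(
  series="-0.66 0.06 0 -0.001 0; -0.23 0.04 0 0 0; 0 0 0.5 0 0; 0 0 1 0 0; 0 0 1 0 0; 0 0 0.5 0 0; 0 0 0 0 0; 0 0 0 0 0",
)

```text
clock: 38.4
tcp_pos: [0.5292, -0.002, 0.2952]
orientation: [2.188, 2.254, 0.001]
contact_force: [-0.1, -0.0, -2.3]
grip_width: 0.0168
```

```bash
python3 -c "
from look import *
look('l15',crop=(270,350,150,260),k=5)
plan([.529,-.002,.141],.03,20,0)
"
```

```text
t 38.45 tcp [ 0.5293 -0.002   0.2953] yaw 0.0299 tiltz [ 6.e-04  2.e-04 -1.e+00] w 0.0169 F [ 0.5 -0.2 -1.5]
0 0 0.11 -0 0; 0 0 0.32 -0 0; 0 0 0.51 -0 0; 0 0 0.66 -0 0; 0 -0.01 0.81 -0 0; 0 0 0.92 -0 0; 0 0 1.02 -0 0; 0 0 1.08 -0 0
0 -0.01 1.13 -0 0; 0 0 1.16 -0 0; 0 0 1.15 -0 0; 0 -0.01 1.13 -0 0; 0 0 1.08 -0 0; 0 0 1.02 -0 0; 0 0 0.92 -0 0; 0 -0.01 0.81 -0 0
0 0 0.66 -0 0; 0 0 0.51 -0 0; 0 0 0.32 -0 0; 0 0 0.11 -0 0
```

View pics/l15.png

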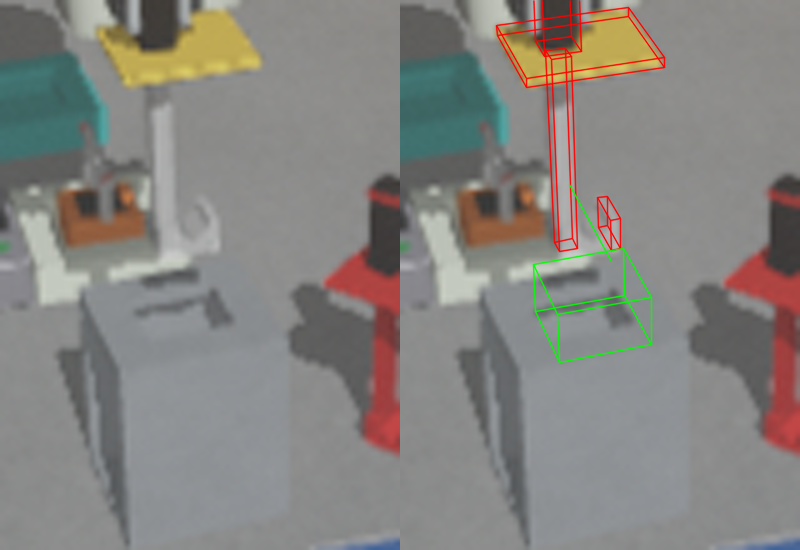

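Emit:
carry_out(
  series="0 0 0.11 0 0; 0 0 0.32 0 0; 0 0 0.51 0 0; 0 0 0.66 0 0; 0 0 0.81 0 0; 0 0 0.92 0 0; 0 0 1.02 0 0; 0 0 1.08 0 0",
)

```text
clock: 39.45
tcp_pos: [0.529, -0.002, 0.2399]
orientation: [-2.188, -2.255, 0.0]
contact_force: [-0.2, -0.3, -1.3]
grip_width: 0.017
```

Emit:
carry_out(
  series="0 0 1.13 0 0; 0 0 1.16 0 0; 0 0 1.15 0 0; 0 0 1.13 0 0; 0 0 1.08 0 0; 0 0 1.02 0 0; 0 0 0.92 0 0; 0 0 0.4 0 0",
)

```text
clock: 40.45
tcp_pos: [0.5288, -0.002, 0.1601]
orientation: [-2.188, -2.254, 0.001]
contact_force: [0.9, 0.2, -1.8]
grip_width: 0.0168
```

```bash
python3 -c "
from look import *
plan(None,0,1)
look('l16',crop=(270,350,150,260),k=5)
"
```

```text
t 40.45 tcp [ 0.5288 -0.002   0.1601] yaw 0.0300 tiltz [-7.e-04 -2.e-04 -1.e+00] w 0.0168 F [ 0.9  0.2 -1.8]
```

View pics/l16.png

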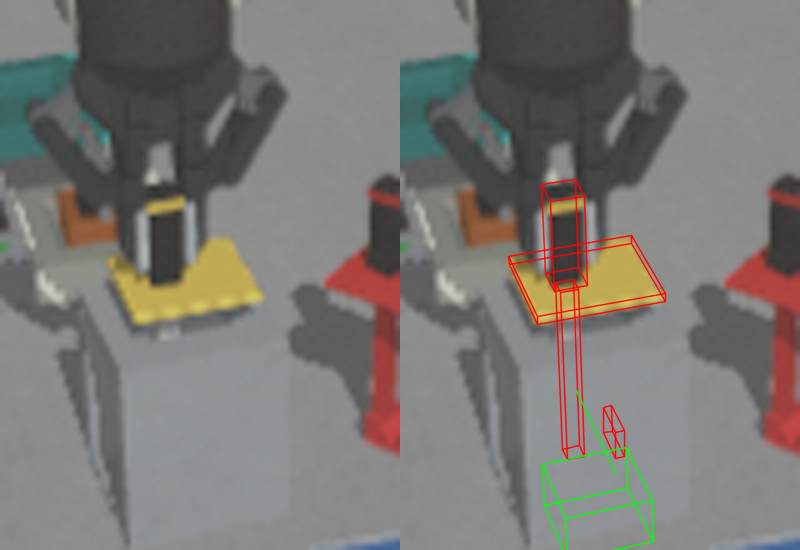

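Emit:
carry_out(
  series="0 0 0.4 0 0; 0 0 0.4 0 0; 0 0 0.4 0 0; 0 0 0.3 0 0; 0 0 0.2 0 0; 0 0 0.15 0 0; 0 0 0 0 0; 0 0 0 0 0",
)

```text
clock: 41.5
tcp_pos: [0.5291, -0.002, 0.1424]
orientation: [2.188, 2.254, 0.0]
contact_force: [-1.1, 0.2, -1.5]
grip_width: 0.0167
```

Emit:
carry_out(
  series="0 0 0.05 0 0; 0 0 0.05 0 0; 0 0 0 0 0; 0 0 0 0 0",
)

```text
clock: 42.0
tcp_pos: [0.5291, -0.002, 0.1414]
orientation: [2.188, 2.254, 0.0]
contact_force: [-0.4, -1.1, 0.7]
grip_width: 0.0167
```

Contact has begun, so the drip plate is resting on the stand. I'll release and rise.

Emit:
carry_out(
  series="0 0 0 0 0.15; 0 0 0 0 0.3; 0 0 0 0 0.5; 0 0 0 0 0.8; 0 0 0 0 1; 0 0 0 0 1; 0 0 0 0 1; 0 0 0 0 1",
)

```text
clock: 43.0
tcp_pos: [0.529, -0.002, 0.1413]
orientation: [-2.188, -2.254, 0.0]
contact_force: [0.2, -0.6, 0.3]
grip_width: 0.0855
```

```bash
python3 -c "
from look import *
plan(None,0,1)
look('l17',crop=(270,350,150,260),k=5)
"
```

```text
t 43.00 tcp [ 0.529  -0.002   0.1413] yaw 0.0300 tiltz [-0. -0. -1.] w 0.0855 F [ 0.2 -0.6  0.3]
```

View pics/l17.png

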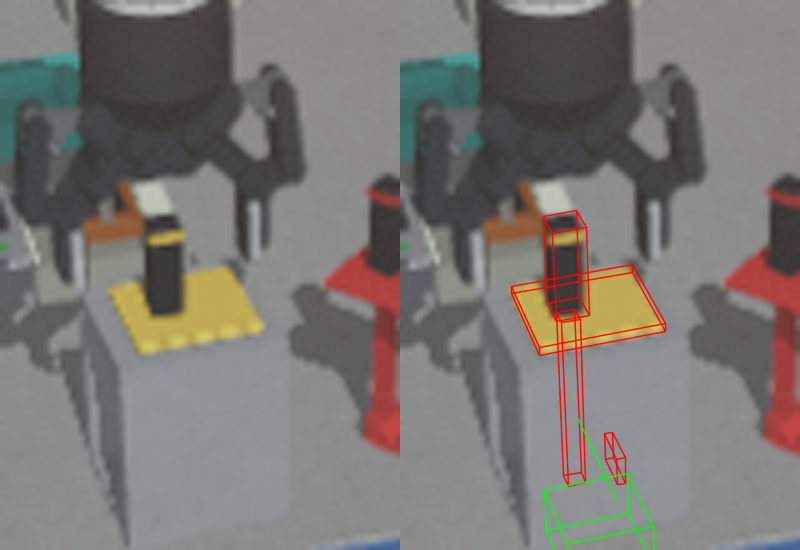

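Emit:
carry_out(
  series="0 0 -0.3 0 1; 0 0 -0.9 0 1; 0 0 -1.5 0 1; 0 0 -2 0 1; 0 0 -2 0 1; 0 0 -2 0 1; 0 0 -2 0 1; 0 0 -1.3 0 1",
)

```text
clock: 44.05
tcp_pos: [0.5295, -0.0021, 0.2632]
orientation: [2.187, 2.254, 0.003]
contact_force: [-0.7, -0.6, 0.2]
grip_width: 0.0852
```

Emit:
carry_out(
  series="-1 -1 -0.5 0 1; -2.5 -1 0 0 1; -3 -1 0 0 1; -3 -1 0 0 1; -3 0 0 0 1; -3 0 0 0 1; -3 0 0 0 1; -1.5 0 0 0 1",
)

```text
clock: 45.05
tcp_pos: [0.4937, -0.2051, 0.266]
orientation: [-2.191, -2.251, 0.001]
contact_force: [0.5, 0.1, -0.4]
grip_width: 0.0853
```

```bash
python3 -c "
from look import *
plan(None,0,1)
look('l18',crop=(240,360,150,260),k=3.3,draw=False)
look('l18t',crop=(210,400,110,310),k=2.05,cam='top',draw=False)
overlay('top',cv2.imread('pics/l18tf.png'),[(ROD,(.5291,-.002,.149,.03),(0,0,255)),(PLUG,(.542,.256,.076,-.008),(0,255,0))],215,395,200,275,4.4,'pics/fin_t.png',(0,.5))
overlay('side',cv2.imread('pics/l18f.png'),[(ROD,(.5291,-.002,.149,.03),(0,0,255)),(PLUG,(.542,.256,.076,-.008),(0,255,0))],250,350,160,260,6,'pics/fin_s.png',(1,0))
"
```

```text
t 45.05 tcp [ 0.4937 -0.2051  0.266 ] yaw 0.0271 tiltz [-1.1e-03 -2.0e-04 -1.0e+00] w 0.0853 F [ 0.5  0.1 -0.4]
```

View pics/fin_s.png

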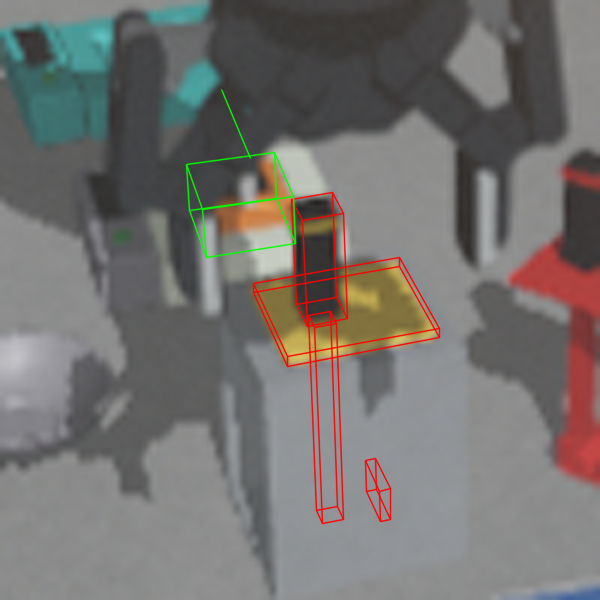

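View pics/fin_t.png

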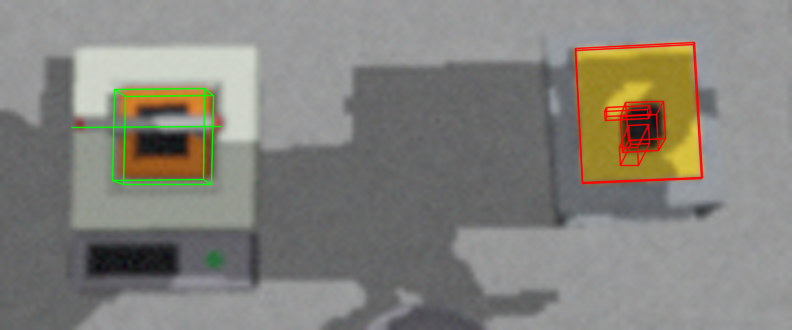

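View pics/l18tf.png

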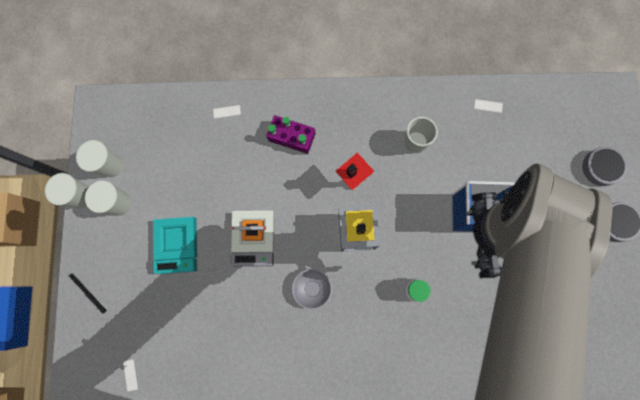

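```bash
python3 -c "
from ov import *
P=(.542,.255,.076,-.008);D=(.5415,.255,0,-.008)
s=cv2.imread('pics/l14f.png')
overlay('side',s,[],258,318,165,215,13,'pics/q.png',(1,0))
overlay('side',s,[(PLUG,P,(0,255,0)),(DOCK,D,(255,0,255))],258,318,165,215,13,'pics/qo.png',(1,0))
t=cv2.imread('pics/l18tf.png')
overlay('top',t,[],225,280,205,270,11,'pics/a.png')
overlay('top',t,[(PLUG,P,(0,255,0)),(DOCK,D,(255,0,255))],225,280,205,270,11,'pics/b.png',(0,.5))
cv2.imwrite('pics/qt.png',cv2.resize(np.hstack([cv2.imread('pics/a.png'),cv2.imread('pics/b.png')]),None,fx=.65,fy=.65,interpolation=3))
"
```

```text
(no output)
```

View pics/qo.png

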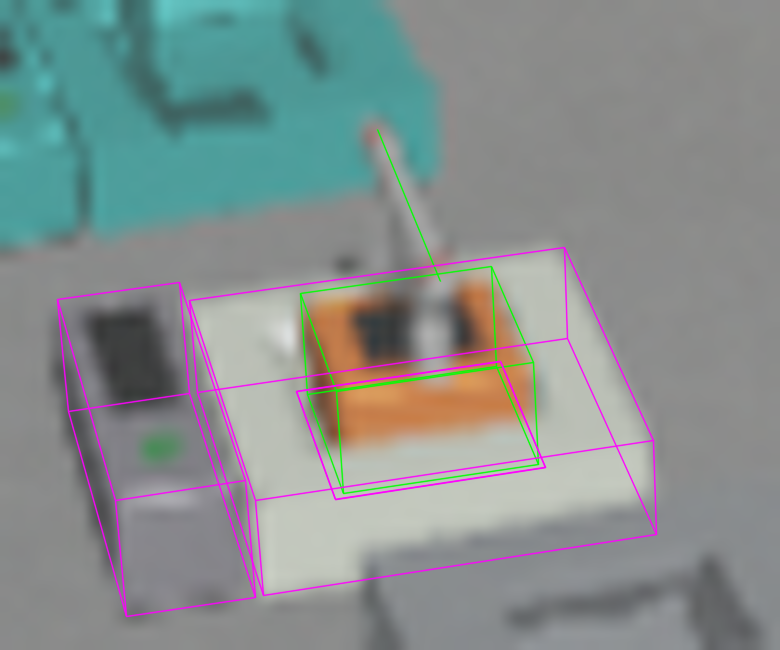

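View pics/qt.png

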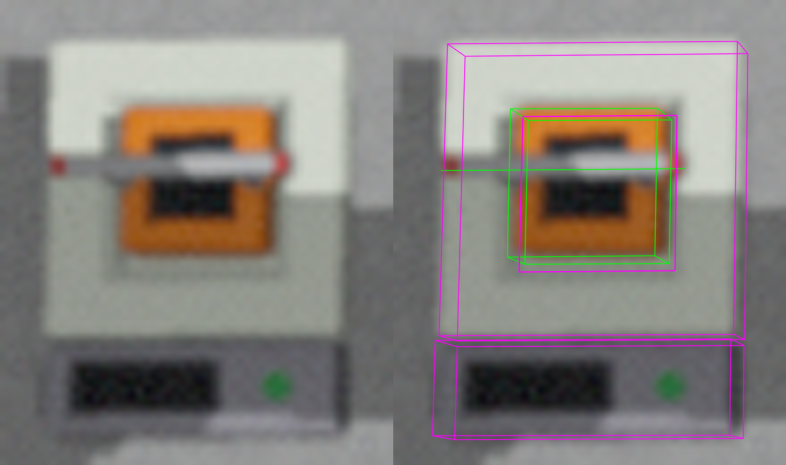

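```bash
python3 -c "
from bench import r
print(r.hand_in())"
```

```text
the job is handed in; nothing more can be done
None
```

The job is handed in, with no verdict reported. I took the yellow-plated rod from its stand and lifted the orange plug by its bar out of the blue well. I carried it over the white dock, lowered it into the socket, unhooked the rod and hung it back in its stand. That took about 45 s.

**Plug:**
- The wrist force dropped by about the plug's weight at the height where it should reach the socket floor.
- After unhooking, both cameras show the plug upright and in the socket, and its bar and block stand where a fully seated plug's would.
- The images agreed to about 1 px, roughly 2–3 mm. That scatter is about the same as the 3 mm limit on how far home it is, so the force drop is the stronger evidence.

**Rod:** Both views show it upright in its stand. The arm set it down within about 1 mm of where it was picked up.

**Other things:** In the last top view the bystanders and look-alikes appear where they started. That is by eye; I did not measure them.

**What disagreed:** The two cameras differed by about 1 px. I corrected this using the rod held at a known arm position.

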